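# Cap check in the stain bottle rack

## Task

Check the caps of the bottles in the rack: gently twist each one clockwise until it nips up at its stop; a cap that keeps turning past its mark has a stripped thread (leave it turned well past, so that the fault shows). Lift the lid off the wooden rework box by its knob and lay it aside, stand the bottles with stripped caps upright in the box and put the lid back on, fully home. Leave the good bottles in the rack with their caps nipped up, swing the keeper bar shut over them until it is fully home in its detent, and leave the glue bottle alone.

Things in the scene. Friction and masses are not known exactly. Their poses are not given: they have to be found in the camera images.
- rack: Plywood rack screwed to the bench, 370 (y) x 84 mm (x): a row of five square cells, 56 mm inside, centres at its own y = -132, -66, 0, 66, 132 mm, cell walls up to 42 mm and cell floors 10 mm above the bench; some may be empty. Origin: centre of the underside, on the bench; +x points to its back, where the keeper bar is hinged, away from the robot. Place and yaw vary
- keeper (a joint): Keeper bar of the rack: steel bail (two arms and an 8 mm bar as long as the rack) hinged at the back of the rack along its y axis. 0 rad = shut over the caps, held by a spring detent; 1.75 = swung fully back. Starts at 1.35 to 1.7 and stays where it is left (friction). The detent, at the +y arm, resists from about 0.35 to 0.1 rad, and takes up to about 4 N at the ball knob
- keeper_knob (a point): Centre of the 22 mm black ball knob in the middle of the keeper bar, on a thin stem, 102 mm from the hinge axis. Open: 80 to 115 mm above the bench, behind the row. Shut: 135 mm above the bench, at rack x = -10 mm, its centre 41 mm above the cap tops
- keeper_hinge (a point): Point on the keeper bar's hinge axis, mid-rack (rack x = 38 mm, 45 mm above the bench). The axis runs along the rack's y. Shut, the knob lies 118 degrees up from the rack's +x as seen from the hinge (up, leaning to the front); opening swings it up and back towards +x
- bottle_a: Square amber bottle, 52 x 52 mm, 84 to 87 mm tall, 0.12 to 0.25 kg, in any cell of the rack or absent. Origin: centre of its underside, z up. Its cell, with 2 mm play a side, stops it turning. Round black screw cap, 42 mm across, 21 mm tall; the bottle may be lifted by it. A rib on the cap's top points to a small lug, the mark, on the bottle's front shoulder when a good cap is at its stop
- cap_a (a joint): Angle of the cap of bottle_a on its bottle, growing clockwise seen from above. Starts at 0 to 0.25 rad; friction 0.08 N m. A good cap stops at 0.8 rad, at its mark (1 N m strains it 0.07 rad past, 2 N m harms it); a stripped one turns on without end: past 0.9 is proof. Which are stripped cannot be seen beforehand. Caps do not come off
- cap_a_top (a point): Centre of the top of the cap of bottle_a, 84 mm above the bottle's origin when a good cap is at its stop; a good cap comes down 3 mm a radian as it is turned, from up to 86.4 mm; a stripped one stays at 86 mm
- bottle_b: Square amber bottle, 52 x 52 mm, 84 to 87 mm tall, 0.12 to 0.25 kg, in any cell of the rack or absent. Origin: centre of its underside, z up. Its cell, with 2 mm play a side, stops it turning. Round black screw cap, 42 mm across, 21 mm tall; the bottle may be lifted by it. A rib on the cap's top points to a small lug, the mark, on the bottle's front shoulder when a good cap is at its stop
- cap_b (a joint): Angle of the cap of bottle_b on its bottle, growing clockwise seen from above. Starts at 0 to 0.25 rad; friction 0.08 N m. A good cap stops at 0.8 rad, at its mark (1 N m strains it 0.07 rad past, 2 N m harms it); a stripped one turns on without end: past 0.9 is proof. Which are stripped cannot be seen beforehand. Caps do not come off
- cap_b_top (a point): Centre of the top of the cap of bottle_b, 84 mm above the bottle's origin when a good cap is at its stop; a good cap comes down 3 mm a radian as it is turned, from up to 86.4 mm; a stripped one stays at 86 mm
- bottle_c: Square amber bottle, 52 x 52 mm, 84 to 87 mm tall, 0.12 to 0.25 kg, in any cell of the rack or absent. Origin: centre of its underside, z up. Its cell, with 2 mm play a side, stops it turning. Round black screw cap, 42 mm across, 21 mm tall; the bottle may be lifted by it. A rib on the cap's top points to a small lug, the mark, on the bottle's front shoulder when a good cap is at its stop
- cap_c (a joint): Angle of the cap of bottle_c on its bottle, growing clockwise seen from above. Starts at 0 to 0.25 rad; friction 0.08 N m. A good cap stops at 0.8 rad, at its mark (1 N m strains it 0.07 rad past, 2 N m harms it); a stripped one turns on without end: past 0.9 is proof. Which are stripped cannot be seen beforehand. Caps do not come off
- cap_c_top (a point): Centre of the top of the cap of bottle_c, 84 mm above the bottle's origin when a good cap is at its stop; a good cap comes down 3 mm a radian as it is turned, from up to 86.4 mm; a stripped one stays at 86 mm
- bottle_d: Square amber bottle, 52 x 52 mm, 84 to 87 mm tall, 0.12 to 0.25 kg, in any cell of the rack or absent. Origin: centre of its underside, z up. Its cell, with 2 mm play a side, stops it turning. Round black screw cap, 42 mm across, 21 mm tall; the bottle may be lifted by it. A rib on the cap's top points to a small lug, the mark, on the bottle's front shoulder when a good cap is at its stop
- cap_d (a joint): Angle of the cap of bottle_d on its bottle, growing clockwise seen from above. Starts at 0 to 0.25 rad; friction 0.08 N m. A good cap stops at 0.8 rad, at its mark (1 N m strains it 0.07 rad past, 2 N m harms it); a stripped one turns on without end: past 0.9 is proof. Which are stripped cannot be seen beforehand. Caps do not come off
- cap_d_top (a point): Centre of the top of the cap of bottle_d, 84 mm above the bottle's origin when a good cap is at its stop; a good cap comes down 3 mm a radian as it is turned, from up to 86.4 mm; a stripped one stays at 86 mm
- bottle_e: Square amber bottle, 52 x 52 mm, 84 to 87 mm tall, 0.12 to 0.25 kg, in any cell of the rack or absent. Origin: centre of its underside, z up. Its cell, with 2 mm play a side, stops it turning. Round black screw cap, 42 mm across, 21 mm tall; the bottle may be lifted by it. A rib on the cap's top points to a small lug, the mark, on the bottle's front shoulder when a good cap is at its stop
- cap_e (a joint): Angle of the cap of bottle_e on its bottle, growing clockwise seen from above. Starts at 0 to 0.25 rad; friction 0.08 N m. A good cap stops at 0.8 rad, at its mark (1 N m strains it 0.07 rad past, 2 N m harms it); a stripped one turns on without end: past 0.9 is proof. Which are stripped cannot be seen beforehand. Caps do not come off
- cap_e_top (a point): Centre of the top of the cap of bottle_e, 84 mm above the bottle's origin when a good cap is at its stop; a good cap comes down 3 mm a radian as it is turned, from up to 86.4 mm; a stripped one stays at 86 mm
- rework_box: Loose wooden rework box, 126 x 176 mm outside (x by y), 106 mm high, walls and floor 8 mm, so 110 x 160 mm inside; 0.95 kg. Origin: centre of its underside. Room for two bottles side by side along its y axis, at about y = -40 and +40 mm. Starts with its lid on
- box_lid: Loose lid of the rework box: wooden panel 140 x 190 mm (x by y), 9 mm thick, on two 8 mm battens that locate it inside the box with 5 mm play; 0.24 to 0.36 kg. Origin: centre of its underside, at the battens' bottom (98 mm above the bench when on the box, 0 when lying on the bench). There is free bench for it in front of the box, towards the robot
- lid_knob (a point): Middle of the round wooden knob on the lid, 30 mm across, 37 mm above the lid's origin (wide part 32 to 44 mm, top 45 mm, top of the panel 17 mm)
- glue_bottle: White glue bottle with orange nozzle, 47 mm across, 146 mm tall, standing between rack and box: a bystander to be left alone; origin under its centre
- clamp_fixture: Toggle clamp fixture bolted to the bench, behind and between rack and box, not used: about 60 mm high, but its upright lever, 43 to 75 mm towards the robot from its origin and 24 mm wide, rises to 216 mm above the bench. Carry things in front of it or well above it
Things that resemble listed ones, but are neither listed nor needed, are in the scene too. What is shaped like the bottle_c but purple is not meant.

How it is judged:
By the outcome, as a careful person would: the job done as asked, in the order asked, and still so for the second after the job is handed in, with the robot touching nothing.
Of bottle_a, bottle_b, bottle_c, bottle_d, bottle_e only 4 to 5 are there at a start; the rules pass over those that are not, and their reading is None.
At some moment in a run one of rework_box, box_lid may be knocked a few centimetres aside while the robot is not near it.
Once in a run the grip may slacken for a moment while it holds something.
It also fails if it takes over 184 s, if anything falls off the work surface, if the arm or the gripper's body presses on something with over 40 N, if the wrist force passes 120 N, or if a joint passes its speed limit or range.

## Robot

A 6-joint arm with a two-finger parallel gripper is mounted at the origin on a cart in front of the work surface, level with it; the furniture and walls round the work are solid. World frame = base frame: x ahead of the robot, y to its left, z up, the work surface at z = 0. Lengths are in mm, angles in rad, forces in N, time in s.
With the tool pointing down it reaches from about 400 to 925 mm from the base axis. Payload 12.5 kg.
Tool frame: the origin (TCP) lies at the very end of the fingers, on their centre line; the grasp point (between the pads) lies env.grip_depth behind it (env.grip_depth is the distance from the TCP to the grasp point, in mm); y points along the fingers, x is the direction in which the jaws open and shut, and the axes are right-handed (so a half turn about y gives the same grasp; the last joint's range is limited). The gripper opens to 95 mm and grips with 3 to 60 N. Pads are 20 mm wide; open, the fingers measure 119 mm over their backs; the gripper's body (75 mm by 180 mm) begins 59 mm behind the grasp point.
Start: joints at [-0.861, 0.491, 1.559, -0, 1.092, -0.106], TCP at [455.197, -428.302, 214.661] pointing down, gripper open.
Joint ranges: [-3.1, 3.1], [-0.84, 2.19], [0.05, 2.79], [-1.13, 4.28], [0.06, 2.93], [-2.69, 2.69]. Speed limits (rad/s): [2.22, 2.22, 2.79, 3.14, 3.14, 3.14].

## Interface

Orientations are given as a unit quaternion [w, x, y, z].
In Python, from workcell import get_state, snapshot, ticket, env gives the robot as it stands.
- The arm moves only by the tool move_arm, never from a script. Its argument "targets" is a list of rows, each a list of 4 numbers: the shift along the tool's x, y, z in mm, then the turn about the tool's y in units of 5 degrees (1.0 is 5 degrees). A call has exactly 5 rows; each row shifts and turns the commanded pose from where the row before left it, along the tool's axes as they then stand; what a row does not reach is not made up. A row lasts 1/10 s, in which the tool goes at most 50 mm and 8.59 degrees, less where a joint would pass 70% of its speed; a pose out of reach is approached as far as the arm can. A call with a gripper value outside its range is refused whole. "fingers" is the finger opening in mm, from 0 to 95.1, set as the call begins (left out, the last holds). The fingers move at their own pace and stop on an object; "newtons" is the grip in N (left out, the last holds). Time passes only in rows, so rows that do not move let the fingers close, or fill a call up. It gives the time, the measured TCP pose, the force and the opening at its end, in the units of the state.
- get_state(): the state, without advancing time (a new reading comes with each control period).
- snapshot(name): name is "side" or "top" or "wrist"; returns a dict with "color" (384x512x3 uint8, red, green, blue), "range_z" (384x512 float32, mm along the optical axis (not along the pixel's ray), 0 where there is no reading), "fx", "fy", "cx", "cy" (pixels), "world_from_camera" (4x4, takes a point from camera to world coordinates). Camera axes: x right, y down, z forward; pixel columns grow to the right and rows downward; lengths in mm; the calibration is good to about 2 mm. The wrist camera is an equidistant fisheye: a pixel r from the principal point sees the ray r / f radians off the axis. A picture is of the moment at which its call begins.
- ticket.close_job(): hands the job in, once; it reports no verdict.
The state is a dict: "time": time; "joints": joint angles; "qd": joint speeds; "joint_efforts": joint torques, N m; "ee_pos": TCP position; "tool_rot": TCP orientation; "contact_force": force on the tool from outside, world axes, zero at the start; "wrist_torque": the same for the moment, N m; "finger_gap": finger opening in mm.
Only numpy, scipy, OpenCV 4.12 (cv2) and the standard library are available. Lean on these libraries where they do the work, as an engineer would, in place of code of your own. Each camera call takes 0.05 s, during which the arm holds its last target. There are 200 camera calls.

## Working session

There is one attempt and no reset: what is moved stays moved. The work goes in short steps, Python scripts to look and compute and a tool call to move; the robot and the scene stay as the last step left them, time stands still between calls to the robot, and variables do not carry over. Pictures are saved under pics/ and viewed, about 12 in all and at most 16, crops included, and the job is handed in when it is done.

Besides the shell and the picture viewer there is one more tool, called after "Emit:" in YAML: its name, and indented under it one key for each argument. move_arm: Moves the arm, as the interface text tells. Its arguments: {"type":"object","properties":{"targets":{"type":"array"},"fingers":{"type":"number"},"newtons":{"type":"number"}},"required":["targets"]}

```bash
mkdir -p pics; ls; cat > h.py <<'E'
import numpy as np, cv2
from workcell import get_state, snapshot, ticket, env
def cloud(s):
    z=s["range_z"]; v,u=np.indices(z.shape)
    x=(u-s["cx"])/s["fx"]*z; y=(v-s["cy"])/s["fy"]*z
    T=np.array(s["world_from_camera"]); P=np.stack([x,y,z],-1)@T[:3,:3].T+T[:3,3]
    P[z==0]=np.nan
    return P
def save(n,img): cv2.imwrite(f"pics/{n}.png",img[...,::-1])
E
python3 - <<'E'
from h import *
st=get_state(); print({k:np.round(v,3) for k,v in st.items()}); print(env.grip_depth)
for n in("top","side"):
    s=snapshot(n); np.savez(f"{n}0.npz",P=cloud(s),c=s["color"]); print(n,s["fx"],np.round(s["world_from_camera"],2).tolist())
    save(n+"0",cv2.resize(s["color"],(800,600),interpolation=cv2.INTER_CUBIC))
E
```

```text
pics
{'time': np.float64(0.0), 'joints': array([-0.861,  0.492,  1.559, -0.   ,  1.092, -0.106]), 'qd': array([-0.001,  0.001,  0.001,  0.001,  0.001, -0.002]), 'joint_efforts': array([-0.0000e+00, -6.1264e+01, -2.5818e+01,  6.9000e-02,  4.8000e-02,
       -0.0000e+00]), 'ee_pos': array([ 455.018, -428.092,  214.055]), 'tool_rot': array([ 0.657, -0.657,  0.261, -0.26 ]), 'contact_force': array([0.093, 0.782, 0.053]), 'wrist_torque': array([-0.024, -0.   ,  0.03 ]), 'finger_gap': np.float64(95.119)}
18.8
top 434.74914154713275 [[-0.01, -1.0, 0.09, 418.25], [-1.0, 0.01, 0.02, 15.12], [-0.02, -0.09, -1.0, 1334.0], [0.0, 0.0, 0.0, 1.0]]
side 348.64133435068834 [[0.88, 0.27, -0.39, 951.3], [0.47, -0.49, 0.73, -723.9], [0.01, -0.83, -0.56, 684.33], [0.0, 0.0, 0.0, 1.0]]
```

View pics/top0.png

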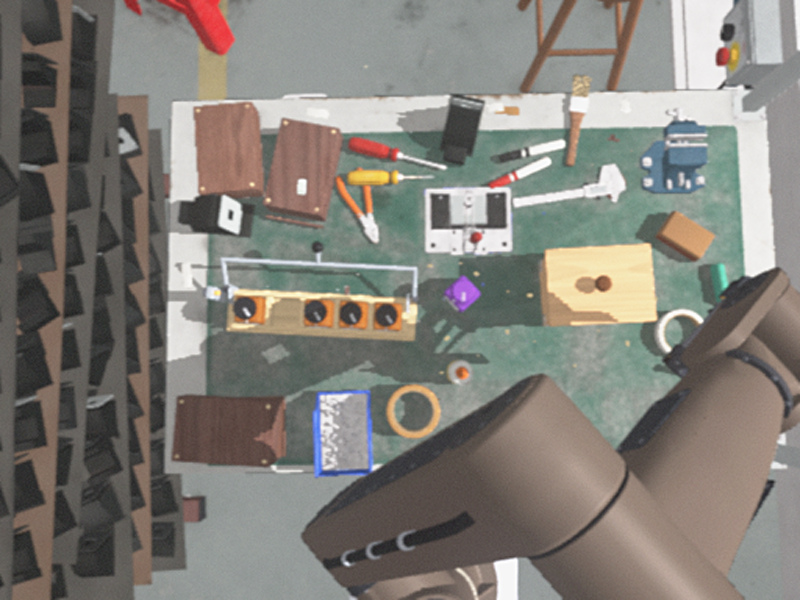

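View pics/side0.png

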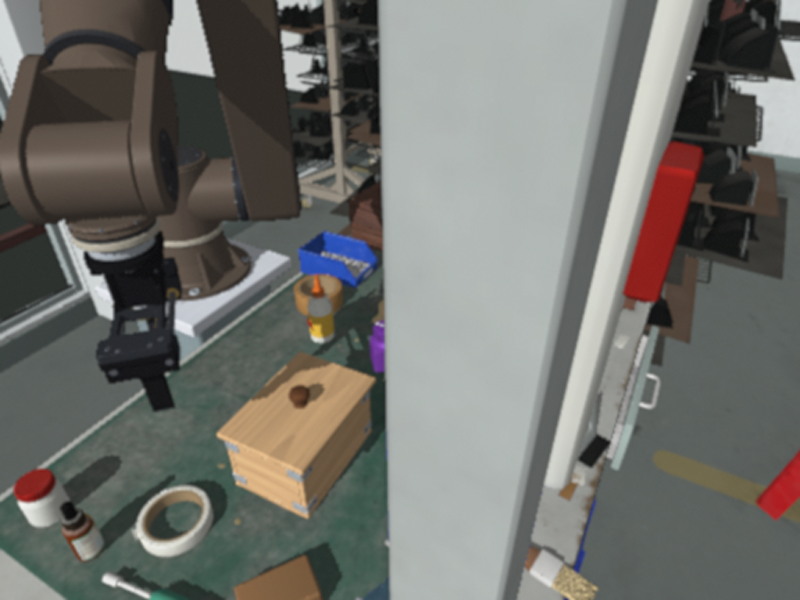

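```bash
python3 - <<'E'
from h import *
from scipy.spatial.transform import Rotation as R
d=np.load("top0.npz"); P=d["P"]; c=d["c"].astype(int)
def at(u,v,r=1):
    u=int(u*.64);v=int(v*.64); return np.round(np.nanmedian(P[v-r:v+r+1,u-r:u+r+1].reshape(-1,3),0),0)
for n,uv in dict(capA=(248,309),capB=(318,312),capC=(351,314),capD=(388,317),kknob=(318,246),lid=(603,283),lidpanel=(570,300),glue=(458,371),clamp=(476,237),purple=(463,293),barL=(225,262),barR=(415,268)).items(): print(n,at(*uv))
X,Y,Z=P[...,0],P[...,1],P[...,2]
dark=c.max(-1)<75
# caps
m=((dark)&(Z>85)&(Z<105)&(Y>0)&(X>450)&(X<750)).astype(np.uint8)
n,l,s,ce=cv2.connectedComponentsWithStats(m)
caps=[]
for i in range(1,n):
    if s[i,4]>30:
        q=P[l==i]; (cx,cy),r=cv2.minEnclosingCircle(q[:,:2].astype(np.float32)); print("cap",s[i,4],np.round(q.mean(0),1),np.round([cx,cy,r],1))
# lid panel
m=(Z>100)&(Z<125)&(Y<-120)&(X>500)
l=cv2.connectedComponents(m.astype(np.uint8))[1]; k=np.bincount(l[m]).argmax(); q=P[l==k]
print("lid",cv2.minAreaRect(q[:,:2].astype(np.float32)),np.median(q[:,2]))
m=(Z>130)&(Z<160)&(Y<-120)&(X>500); print("knob",P[m].mean(0),m.sum(),P[m].min(0),P[m].max(0))
q=P[(Z>30)&(Z<50)&(Y>0)&(X>520)&(X<680)]; print("rack",cv2.minAreaRect(q[:,:2].astype(np.float32)))
print(R.from_quat(get_state()["tool_rot"],scalar_first=True).as_matrix().round(3).tolist())
E
```

```text
capA [523. 335.  95.]
capB [515. 205.  94.]
capC [511. 144.  95.]
capD [505.  75.  95.]
kknob [633. 201. 119.]
lid [ 554. -304.  139.]
lidpanel [ 527. -251.  114.]
glue [404. -50. 112.]
clamp [628. -78. 213.]
purple [546. -63.  87.]
barL [614. 381.  85.]
barR [594.  26.  88.]
cap 42 [529.4 340.8  94.3] [525.8 340.7  18.8]
cap 83 [515.3 210.   94. ] [515.5 209.2  17.9]
cap 97 [512.9 145.5  94.2] [511.  145.4  18.1]
cap 92 [508.3  80.6  94.2] [506.6  79.3  17. ]
lid ((561.1918334960938, -308.3450622558594), (128.4086456298828, 191.0988006591797), 2.168128252029419) 113.16185908448597
knob [ 736.92612654 -473.14761968  141.74523534] 189 [ 540.7561149  -659.17958197  130.04752682] [ 938.28662062 -294.23717766  158.84415535]
rack ((600.0015258789062, 364.0747985839844), (686.3594970703125, 159.64845275878906), 89.99691009521484)
[[0.728, -0.001, 0.685], [-0.685, 0.001, 0.728], [-0.001, -1.0, 0.0]]
```

```bash
cat >> h.py <<'E'
from scipy.spatial.transform import Rotation as R
def pose():
    s=get_state(); M=R.from_quat(s["tool_rot"],scalar_first=True).as_matrix()
    return np.array(s["ee_pos"]),np.degrees(np.arctan2(M[1,0],M[0,0])),s
def plan(*wps,step=45,pos=None,a=None):
    """wps: (x,y,z,heading deg[,step]); prints calls of 5 rounded rows, tool down"""
    p,h,_=pose(); p=p if pos is None else np.array(pos,float); h=h if a is None else a
    rows=[]
    for w in wps:
        t=np.array(w[:3],float); st=w[4] if len(w)>4 else step
        n=max(1,int(np.ceil(max(np.linalg.norm(t-p)/st,abs(w[3]-h)/8))))
        for i in range(n):
            d=(t-p)/(n-i); c,s=np.cos(np.radians(h)),np.sin(np.radians(h))
            r=np.round([c*d[0]+s*d[1],-d[2],-s*d[0]+c*d[1]],0 if i<n-1 else 1); k=round(-(w[3]-h)/(n-i)/5,1 if i<n-1 else 2)
            p=p+np.array([c*r[0]-s*r[2],s*r[0]+c*r[2],-r[1]]); h-=5*k; rows.append([*map(float,r),k])
    while len(rows)%5: rows.append([0,0,0,0])
    for i in range(0,len(rows),5): print(str(rows[i:i+5]).replace(".0,",",").replace(" ",""))
    print("end",p.round(1),round(h,1))
E
python3 - <<'E'
from h import *
plan((470,-300,255,-43),(500,205,255,26))
E
```

```text
[[-19,-10,26,np.float64(-0.0)],[-19,-10,26,np.float64(-0.0)],[-19,-10,26,np.float64(-0.0)],[-19.9,-10.9,25.6,np.float64(-0.05)],[-27,0,32,np.float64(-1.2)]]
[[-23,0,35,np.float64(-1.1)],[-20,0,37,np.float64(-1.2)],[-16,0,39,np.float64(-1.1)],[-12,0,40,np.float64(-1.2)],[-8,0,42,np.float64(-1.1)]]
[[-4,0,42,np.float64(-1.2)],[1,0,42,np.float64(-1.1)],[5,0,42,np.float64(-1.2)],[9,0,41,np.float64(-1.1)],[13,0,40,np.float64(-1.2)]]
[[17.6,0,39.1,np.float64(-1.1)],[0,0,0,0],[0,0,0,0],[0,0,0,0],[0,0,0,0]]
end [500. 205. 255.] 26.0
```

Emit:
move_arm:
  targets:
    - [-19, -10, 26, 0]
    - [-19, -10, 26, 0]
    - [-19, -10, 26, 0]
    - [-20, -11, 26, 0]
    - [-27, 0, 32, -1.2]
  fingers: 56
  newtons: 20

```text
time: 0.6
ee_pos: [473.0, -257.5, 256.6]
tool_rot: [-0.67, 0.67, -0.225, 0.227]
contact_force: [0.9, 0.7, -0.2]
finger_gap: 60.5
```

Emit:
move_arm:
  targets:
    - [-23, 0, 35, -1.1]
    - [-20, 0, 37, -1.2]
    - [-16, 0, 39, -1.1]
    - [-12, 0, 40, -1.2]
    - [-8, 0, 42, -1.1]

```text
time: 1.1
ee_pos: [485.5, -46.2, 255.5]
tool_rot: [-0.705, 0.705, -0.053, 0.053]
contact_force: [1.2, 0.3, -0.5]
finger_gap: 55.9
```

Emit:
move_arm:
  targets:
    - [-4, 0, 42, -1.2]
    - [1, 0, 42, -1.1]
    - [5, 0, 42, -1.2]
    - [9, 0, 41, -1.1]
    - [13, 0, 40, -1.2]

```text
time: 1.6
ee_pos: [499.3, 164.1, 255.5]
tool_rot: [-0.696, 0.696, 0.126, -0.126]
contact_force: [0.3, 0.0, 0.6]
finger_gap: 56.1
```

Emit:
move_arm:
  targets:
    - [18, 0, 39, -1.1]
    - [0, 0, 0, 0]
    - [0, 0, 0, 0]
    - [0, 0, 0, 0]
    - [0, 0, 0, 0]

```text
time: 2.1
ee_pos: [503.0, 204.0, 255.7]
tool_rot: [-0.689, 0.69, 0.157, -0.157]
contact_force: [0.3, 0.8, -0.2]
finger_gap: 55.8
```

```bash
cat >> h.py <<'E'
def wcloud(s):
    z=s["range_z"]; v,u=np.indices(z.shape); a=(u-s["cx"])/s["fx"]; b=(v-s["cy"])/s["fy"]
    r=np.hypot(a,b)+1e-9; t=np.tan(np.minimum(r,1.5))/r
    T=np.array(s["world_from_camera"]); P=np.stack([a*t*z,b*t*z,z],-1)@T[:3,:3].T+T[:3,3]; P[(z==0)|(r>1.4)]=np.nan
    return P
def caps(P,c,zlo=86,zhi=104):
    m=((c.max(-1)<80)&(P[...,2]>zlo)&(P[...,2]<zhi)).astype(np.uint8)
    n,l,s,ce=cv2.connectedComponentsWithStats(m)
    for i in range(1,n):
        if s[i,4]>60:
            q=P[l==i]; e=cv2.minAreaRect(q[:,:2].astype(np.float32)); print("cap",s[i,4],ce[i].round(),np.median(q,0).round(1),np.round(e[0],1),np.round(e[1],1))
E
python3 - <<'E'
from h import *
p,h,s=pose(); print(p,h,s["joints"],s["time"])
w=snapshot("wrist"); P=wcloud(w); np.savez("w1.npz",P=P,c=w["color"]); caps(P,w["color"].astype(int)); print(w["fx"])
save("w1",cv2.resize(w["color"],(800,600),interpolation=cv2.INTER_CUBIC))
E
```

```text
[503.03948755 204.00105452 255.66154883] 25.628011521963323 [ 2.63665781e-01  3.32391477e-01  1.70636226e+00 -2.13687116e-04
  1.10293681e+00 -1.83531035e-01] 2.1
cap 270 [184.  31.] [358.6 323.3  94.1] [358.6 324.6] [88.4  2. ]
cap 837 [326.  78.] [526.6 343.1  95.5] [524.9 341.7] [38.7 39. ]
cap 804 [269. 175.] [518.3 214.4  95. ] [517.4 212.5] [38.3 38.7]
cap 763 [242. 222.] [514.1 150.   94.8] [513.2 147.2] [38.3 39.9]
cap 361 [220. 258.] [508.7  91.8  94.9] [509.   91.2] [31.8 22.2]
297.3186396354542
```

View pics/w1.png

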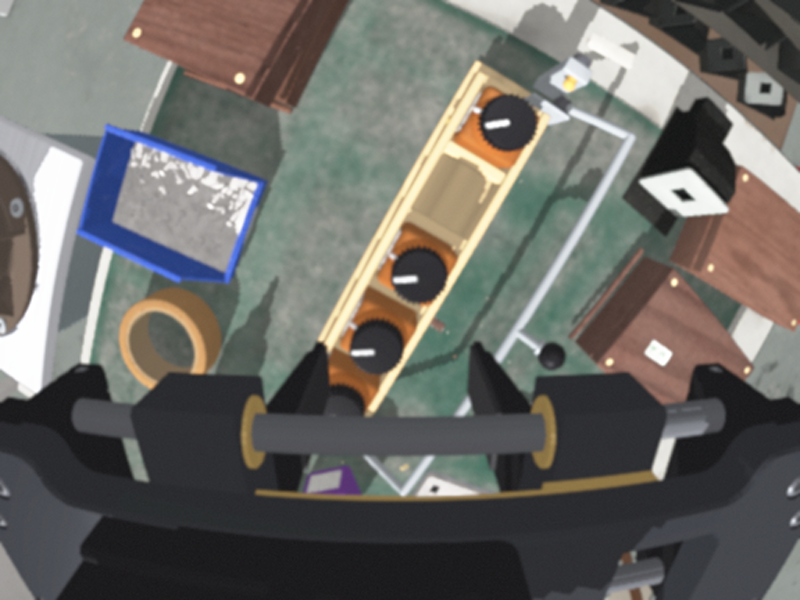

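```bash
python3 - <<'E'
from h import *
plan((516.5,211,130,33),(516.5,211,79,33,20))
E
```

```text
[[5,42,0,np.float64(-0.5)],[5,42,0,np.float64(-0.5)],[5.1,41.7,-0.2,np.float64(-0.48)],[0,17,0,np.float64(0.0)],[0,17,0,np.float64(0.0)]]
[[0,17,0,np.float64(0.0)],[0,0,0,0],[0,0,0,0],[0,0,0,0],[0,0,0,0]]
end [516.5 211.   79. ] 33.0
```

Emit:
move_arm:
  targets:
    - [5, 42, 0, -0.5]
    - [5, 42, 0, -0.5]
    - [5, 42, 0, -0.5]
    - [0, 17, 0, 0]
    - [0, 17, 0, 0]

```text
time: 2.65
ee_pos: [516.1, 211.2, 94.2]
tool_rot: [-0.678, 0.678, 0.201, -0.202]
contact_force: [0.1, 0.5, -0.5]
finger_gap: 56.0
```

Emit:
move_arm:
  targets:
    - [0, 17, 0, 0]
    - [0, 0, 0, 0]
    - [0, 0, 0, 0]
    - [0, 0, 0, 0]
    - [0, 0, 0, 0]

```text
time: 3.15
ee_pos: [516.6, 212.1, 79.6]
tool_rot: [-0.678, 0.678, 0.203, -0.202]
contact_force: [-0.0, 0.3, 0.2]
finger_gap: 56.3
```

Emit:
move_arm:
  targets:
    - [0, 0, 0, 0]
    - [0, 0, 0, 0]
    - [0, 0, 0, 0]
    - [0, 0, 0, 0]
    - [0, 0, 0, 0]
  fingers: 30
  newtons: 20

```text
time: 3.65
ee_pos: [516.2, 212.2, 78.8]
tool_rot: [-0.678, 0.678, 0.202, -0.202]
contact_force: [-1.8, -1.3, 3.7]
finger_gap: 41.7
```

```bash
cat >> h.py <<'E'
def st():
    p,h,s=pose(); print("t",round(s["time"],2),"p",p.round(1),"h",round(h,1),"F",np.round(s["contact_force"],1),"T",np.round(s["wrist_torque"],3),"gap",round(s["finger_gap"],1),"j6",round(s["joints"][5],2))
E
python3 -c "
from h import *
st()"
```

```text
t 3.65 p [516.2 212.2  78.8] h 33.2 F [-1.8 -1.3  3.7] T [-0.153  0.128 -0.02 ] gap 41.7 j6 -0.31
```

Emit:
move_arm:
  targets:
    - [0, 0, 0, 1.3]
    - [0, 0, 0, 1.3]
    - [0, 0, 0, 1.3]
    - [0, 0, 0, 1.3]
    - [0, 0, 0, 1.3]

```text
time: 4.15
ee_pos: [516.5, 212.2, 78.2]
tool_rot: [-0.707, 0.707, 0.003, -0.003]
contact_force: [2.2, -0.5, -4.9]
finger_gap: 41.4
```

```bash
python3 -c "
from h import *
st()"
```

```text
t 4.15 p [516.5 212.2  78.2] h 0.5 F [ 2.2 -0.5 -4.9] T [-0.055 -0.607  0.077] gap 41.4 j6 0.26
```

Emit:
move_arm:
  targets:
    - [0, 0, 0, 1.3]
    - [0, 0, 0, 1.3]
    - [0, 0, 0, 1.3]
    - [0, 0, 0, 1.3]
    - [0, 0, 0, 1.3]

```text
time: 4.65
ee_pos: [516.8, 212.3, 78.6]
tool_rot: [0.68, -0.68, 0.194, -0.195]
contact_force: [1.6, -1.7, 0.2]
finger_gap: 41.9
```

```bash
python3 -c "
from h import *
st()"
```

```text
t 4.65 p [516.8 212.3  78.6] h -32.0 F [ 1.6 -1.7  0.2] T [-0.175 -0.459  0.717] gap 41.9 j6 0.83
```

```bash
python3 - <<'E'
from h import *
plan((516.8,212.3,115,-32,20),(513,147,115,33,45),(513,147,79,33,20))
E
```

```text
[[0,-18,0,np.float64(0.0)],[0,-18.4,0,np.float64(0.01)],[3,-0,-6,np.float64(-1.4)],[3,-0,-7,np.float64(-1.5)],[2,-0,-7,np.float64(-1.4)]]
[[1,-0,-7,np.float64(-1.5)],[-0,-0,-7,np.float64(-1.4)],[-1,-0,-7,np.float64(-1.5)],[-2,-0,-7,np.float64(-1.4)],[-3,-0,-7,np.float64(-1.5)]]
[[-3.7,-0,-6.8,np.float64(-1.4)],[-0,18,-0,np.float64(-0.0)],[-0,18,-0,np.float64(-0.0)],[0,0,0,0],[0,0,0,0]]
end [513. 147.  79.] 33.0
```

Emit:
move_arm:
  targets:
    - [0, 0, 0, 0]
    - [0, 0, 0, 0]
    - [0, 0, 0, 0]
    - [0, -18, 0, 0]
    - [0, -18, 0, 0]
  fingers: 56
  newtons: 18

```text
time: 5.15
ee_pos: [515.9, 212.1, 114.7]
tool_rot: [-0.68, 0.681, -0.193, 0.192]
contact_force: [-0.2, 0.1, 0.0]
finger_gap: 55.5
```

Emit:
move_arm:
  targets:
    - [3, 0, -6, -1.4]
    - [3, 0, -7, -1.5]
    - [2, 0, -7, -1.4]
    - [1, 0, -7, -1.5]
    - [0, 0, -7, -1.4]

```text
time: 5.65
ee_pos: [514.5, 176.3, 114.6]
tool_rot: [-0.707, 0.707, 0.029, -0.029]
contact_force: [-0.2, -0.3, -0.5]
finger_gap: 55.9
```

Emit:
move_arm:
  targets:
    - [-1, 0, -7, -1.5]
    - [-2, 0, -7, -1.4]
    - [-3, 0, -7, -1.5]
    - [-4, 0, -7, -1.4]
    - [0, 0, 0, 0]

```text
time: 6.15
ee_pos: [512.4, 146.0, 114.6]
tool_rot: [-0.677, 0.677, 0.203, -0.203]
contact_force: [-0.3, 0.6, -0.2]
finger_gap: 55.8
```

Emit:
move_arm:
  targets:
    - [0, 18, 0, 0]
    - [0, 18, 0, 0]
    - [0, 0, 0, 0]
    - [0, 0, 0, 0]
    - [0, 0, 0, 0]

```text
time: 6.65
ee_pos: [512.9, 146.8, 79.4]
tool_rot: [-0.678, 0.678, 0.202, -0.202]
contact_force: [0.4, 0.7, -0.7]
finger_gap: 56.2
```

Emit:
move_arm:
  targets:
    - [0, 0, 0, 0]
    - [0, 0, 0, 0]
    - [0, 0, 0, 0]
    - [0, 0, 0, 0]
    - [0, 0, 0, 0]
  fingers: 30

```text
time: 7.15
ee_pos: [512.6, 146.5, 78.9]
tool_rot: [-0.678, 0.678, 0.202, -0.202]
contact_force: [-1.4, -2.3, 4.6]
finger_gap: 41.5
```

```bash
python3 -c "
from h import *
st()"
```

```text
t 7.15 p [512.6 146.5  78.9] h 33.2 F [-1.4 -2.3  4.6] T [-0.207  0.132 -0.034] gap 41.5 j6 -0.43
```

Emit:
move_arm:
  targets:
    - [0, 0, 0, 1.3]
    - [0, 0, 0, 1.3]
    - [0, 0, 0, 1.3]
    - [0, 0, 0, 1.3]
    - [0, 0, 0, 1.3]

```text
time: 7.65
ee_pos: [512.7, 146.6, 78.3]
tool_rot: [-0.707, 0.707, 0.003, -0.003]
contact_force: [1.5, -0.9, -4.3]
finger_gap: 41.9
```

Emit:
move_arm:
  targets:
    - [0, 0, 0, 1.3]
    - [0, 0, 0, 1.3]
    - [0, 0, 0, 1.3]
    - [0, 0, 0, 1.3]
    - [0, 0, 0, 1.3]

```text
time: 8.15
ee_pos: [513.3, 146.7, 78.8]
tool_rot: [0.68, -0.68, 0.194, -0.195]
contact_force: [2.6, 1.0, 0.4]
finger_gap: 41.9
```

```bash
python3 -c "
from h import *
st()
plan((513,147,115,-32,20),(508.5,81.5,115,33,45),(508.5,81.5,79,33,20),pos=pose()[0])"
```

```text
t 8.15 p [513.3 146.7  78.8] h -32.0 F [2.6 1.  0.4] T [ 0.133 -0.58   0.571] gap 41.9 j6 0.71
[[-0,-18,0,np.float64(0.0)],[-0.4,-18.2,0,np.float64(0.01)],[3,-0,-6,np.float64(-1.4)],[3,-0,-7,np.float64(-1.5)],[2,-0,-7,np.float64(-1.4)]]
[[1,-0,-7,np.float64(-1.5)],[-0,-0,-7,np.float64(-1.4)],[-1,-0,-7,np.float64(-1.5)],[-2,-0,-7,np.float64(-1.4)],[-3,-0,-7,np.float64(-1.5)]]
[[-4.4,-0,-6.7,np.float64(-1.4)],[-0,18,0,np.float64(-0.0)],[-0,18,0,np.float64(-0.0)],[0,0,0,0],[0,0,0,0]]
end [508.5  81.5  79. ] 33.0
```

Emit:
move_arm:
  targets:
    - [0, 0, 0, 0]
    - [0, 0, 0, 0]
    - [0, 0, 0, 0]
    - [0, -18, 0, 0]
    - [0, -18, 0, 0]
  fingers: 56

```text
time: 8.65
ee_pos: [512.1, 146.6, 114.6]
tool_rot: [-0.68, 0.681, -0.193, 0.192]
contact_force: [-0.3, 0.1, -0.9]
finger_gap: 55.8
```

Emit:
move_arm:
  targets:
    - [3, 0, -6, -1.4]
    - [3, 0, -7, -1.5]
    - [2, 0, -7, -1.4]
    - [1, 0, -7, -1.5]
    - [0, 0, -7, -1.4]

```text
time: 9.15
ee_pos: [510.8, 110.7, 114.6]
tool_rot: [-0.707, 0.707, 0.029, -0.029]
contact_force: [0.4, -0.3, 0.2]
finger_gap: 56.1
```

Emit:
move_arm:
  targets:
    - [-1, 0, -7, -1.5]
    - [-2, 0, -7, -1.4]
    - [-3, 0, -7, -1.5]
    - [-5, 0, -7, -1.4]
    - [0, 0, 0, 0]

```text
time: 9.65
ee_pos: [507.7, 80.0, 114.6]
tool_rot: [-0.677, 0.677, 0.203, -0.203]
contact_force: [-1.0, 0.9, 0.3]
finger_gap: 55.9
```

Emit:
move_arm:
  targets:
    - [0, 18, 0, 0]
    - [0, 18, 0, 0]
    - [0, 0, 0, 0]
    - [0, 0, 0, 0]
    - [0, 0, 0, 0]

```text
time: 10.15
ee_pos: [508.3, 80.8, 79.3]
tool_rot: [-0.678, 0.678, 0.202, -0.202]
contact_force: [-0.1, 0.2, 0.3]
finger_gap: 56.0
```

Emit:
move_arm:
  targets:
    - [0, 0, 0, 0]
    - [0, 0, 0, 0]
    - [0, 0, 0, 0]
    - [0, 0, 0, 0]
    - [0, 0, 0, 0]
  fingers: 30

```text
time: 10.65
ee_pos: [508.0, 80.5, 79.0]
tool_rot: [-0.677, 0.678, 0.202, -0.202]
contact_force: [-1.6, -1.5, 6.2]
finger_gap: 41.4
```

```bash
python3 -c "
from h import *
st()"
```

```text
t 10.65 p [508.   80.5  79. ] h 33.2 F [-1.6 -1.5  6.2] T [-0.204  0.179 -0.001] gap 41.4 j6 -0.55
```

Emit:
move_arm:
  targets:
    - [0, 0, 0, 1.3]
    - [0, 0, 0, 1.3]
    - [0, 0, 0, 1.3]
    - [0, 0, 0, 1.3]
    - [0, 0, 0, 1.3]

```text
time: 11.15
ee_pos: [508.6, 80.7, 78.9]
tool_rot: [0.707, -0.707, -0.004, 0.002]
contact_force: [0.2, 1.7, 3.1]
finger_gap: 41.8
```

Emit:
move_arm:
  targets:
    - [0, 0, 0, 1.3]
    - [0, 0, 0, 1.3]
    - [0, 0, 0, 1.3]
    - [0, 0, 0, 1.3]
    - [0, 0, 0, 1.3]

```text
time: 11.65
ee_pos: [508.8, 80.4, 78.9]
tool_rot: [0.68, -0.68, 0.194, -0.196]
contact_force: [1.7, -1.4, 2.7]
finger_gap: 41.7
```

```bash
python3 -c "
from h import *
st()
p=pose()[0]
plan((p[0],p[1],125,-32,20),(525.3,342.5,125,33,45),(525.3,342.5,79,33,20))"
```

```text
t 11.65 p [508.8  80.4  78.9] h -32.0 F [ 1.7 -1.4  2.7] T [-0.495 -0.513  0.062] gap 41.7 j6 0.59
[[0,-15,0,np.float64(-0.0)],[0,-16,0,np.float64(-0.0)],[0,-15.1,0,np.float64(-0.0)],[-14,0,26,np.float64(-1.4)],[-11,0,27,np.float64(-1.5)]]
[[-7,0,28,np.float64(-1.4)],[-3,0,29,np.float64(-1.5)],[0,0,29,np.float64(-1.4)],[4,0,29,np.float64(-1.5)],[8,0,28,np.float64(-1.4)]]
[[11,0,27,np.float64(-1.5)],[14.2,0,25.7,np.float64(-1.4)],[-0,15,0,np.float64(-0.0)],[-0,16,0,np.float64(-0.0)],[-0,15,0,np.float64(-0.0)]]
end [525.4 342.5  79. ] 33.0
```

Emit:
move_arm:
  targets:
    - [0, 0, 0, 0]
    - [0, 0, 0, 0]
    - [0, 0, 0, 0]
    - [0, -23, 0, 0]
    - [0, -23, 0, 0]
  fingers: 56

```text
time: 12.15
ee_pos: [507.5, 80.6, 124.7]
tool_rot: [-0.68, 0.681, -0.193, 0.192]
contact_force: [-0.6, 0.2, -0.1]
finger_gap: 56.0
```

Emit:
move_arm:
  targets:
    - [-14, 0, 26, -1.4]
    - [-11, 0, 27, -1.5]
    - [-7, 0, 28, -1.4]
    - [-3, 0, 29, -1.5]
    - [0, 0, 29, -1.4]

```text
time: 12.65
ee_pos: [516.1, 227.2, 124.5]
tool_rot: [-0.706, 0.707, 0.029, -0.029]
contact_force: [-0.6, -0.7, -0.7]
finger_gap: 56.1
```

Emit:
move_arm:
  targets:
    - [4, 0, 29, -1.5]
    - [8, 0, 28, -1.4]
    - [11, 0, 27, -1.5]
    - [14, 0, 26, -1.4]
    - [0, 0, 0, 0]

```text
time: 13.15
ee_pos: [522.7, 345.7, 124.2]
tool_rot: [0.677, -0.677, -0.205, 0.205]
contact_force: [-0.1, -0.9, -0.1]
finger_gap: 56.1
```

```bash
python3 -c "
from h import *
st(); plan((525.3,342.5,79,33,20))"
```

```text
t 13.15 p [522.7 345.7 124.2] h 33.7 F [-0.1 -0.9 -0.1] T [ 0.03  -0.083 -0.031] gap 56.1 j6 -0.11
[[0,15,-1,np.float64(0.0)],[0,15,-2,np.float64(0.1)],[0.4,15.2,-1.1,np.float64(0.04)],[0,0,0,0],[0,0,0,0]]
end [525.3 342.5  79. ] 33.0
```

Emit:
move_arm:
  targets:
    - [0, 15, -1, 0]
    - [0, 15, -2, 0.1]
    - [0.4, 15, -1, 0]
    - [0, 0, 0, 0]
    - [0, 0, 0, 0]

```text
time: 13.65
ee_pos: [525.7, 339.5, 79.6]
tool_rot: [-0.678, 0.679, 0.199, -0.199]
contact_force: [-0.2, 0.5, 0.6]
finger_gap: 55.8
```

Emit:
move_arm:
  targets:
    - [0, 0, 0, 0]
    - [0, 0, 0, 0]
    - [0, 0, 0, 0]
    - [0, 0, 0, 0]
    - [0, 0, 0, 0]
  fingers: 30

```text
time: 14.15
ee_pos: [526.0, 340.0, 80.2]
tool_rot: [0.679, -0.678, -0.2, 0.199]
contact_force: [1.2, 1.2, 5.1]
finger_gap: 41.6
```

```bash
python3 -c "
from h import *
st()"
```

```text
t 14.15 p [526.  340.   80.2] h 32.7 F [1.2 1.2 5.1] T [ 0.184 -0.258 -0.007] gap 41.6 j6 -0.1
```

Emit:
move_arm:
  targets:
    - [0, 0, 0, 1.3]
    - [0, 0, 0, 1.3]
    - [0, 0, 0, 1.3]
    - [0, 0, 0, 1.3]
    - [0, 0, 0, 1.3]

```text
time: 14.65
ee_pos: [525.1, 339.5, 79.9]
tool_rot: [-0.707, 0.707, -0.0, -0.0]
contact_force: [-3.1, -1.8, 7.1]
finger_gap: 41.4
```

Emit:
move_arm:
  targets:
    - [0, 0, 0, 1.3]
    - [0, 0, 0, 1.3]
    - [0, 0, 0, 1.3]
    - [0, 0, 0, 1.3]
    - [0, 0, 0, 1.3]

```text
time: 15.15
ee_pos: [524.4, 339.9, 80.0]
tool_rot: [-0.678, 0.679, -0.199, 0.197]
contact_force: [-4.1, 0.6, 6.1]
finger_gap: 41.4
```

```bash
python3 -c "
from h import *
st()
p=pose()[0]
plan((p[0],p[1],160,-32,40),(490,200,250,26,45))"
```

```text
t 15.15 p [524.4 339.9  80. ] h -32.5 F [-4.1  0.6  6.1] T [0.342 1.079 0.08 ] gap 41.4 j6 1.04
[[0,-27,0,np.float64(-0.0)],[0,-27,0,np.float64(-0.1)],[0,-26,0,np.float64(-0.0)],[6,-11,-17,np.float64(-1.5)],[3,-11,-18,np.float64(-1.4)]]
[[1,-11,-18,np.float64(-1.5)],[-1,-11,-18,np.float64(-1.4)],[-3,-12,-18,np.float64(-1.5)],[-6,-11,-17,np.float64(-1.4)],[-8,-12,-16,np.float64(-1.5)]]
[[-9.2,-11,-14.9,np.float64(-1.4)],[0,0,0,0],[0,0,0,0],[0,0,0,0],[0,0,0,0]]
end [490. 200. 250.] 26.0
```

Emit:
move_arm:
  targets:
    - [0, 0, 0, 0]
    - [0, 0, 0, 0]
    - [0, 0, 0, 0]
    - [0, -25, 0, 0]
    - [0, -30, 0, 0]
  fingers: 56

```text
time: 15.65
ee_pos: [525.1, 339.4, 134.0]
tool_rot: [-0.679, 0.68, -0.197, 0.195]
contact_force: [-0.2, 0.4, 1.0]
finger_gap: 55.8
```

Emit:
move_arm:
  targets:
    - [10, -11, -22, -1.5]
    - [6, -11, -23, -1.4]
    - [3, -11, -23, -1.5]
    - [0, -11, -23, -1.4]
    - [-3, -12, -23, -1.5]

```text
time: 16.15
ee_pos: [505.3, 223.2, 190.9]
tool_rot: [-0.706, 0.707, 0.028, -0.029]
contact_force: [0.0, -0.1, -0.0]
finger_gap: 55.9
```

Emit:
move_arm:
  targets:
    - [-6, -11, -22, -1.4]
    - [-9, -12, -22, -1.5]
    - [-10, -11, -20, -1.4]
    - [0, 0, 0, 0]
    - [0, 0, 0, 0]

```text
time: 16.65
ee_pos: [493.8, 156.2, 224.7]
tool_rot: [0.69, -0.69, -0.157, 0.156]
contact_force: [-0.3, 0.2, -1.1]
finger_gap: 56.2
```

```bash
python3 - <<'E'
from h import *
st()
w=snapshot("wrist"); P=wcloud(w); np.savez("w2.npz",P=P,c=w["color"]); caps(P,w["color"].astype(int))
save("w2",cv2.resize(w["color"][40:310,170:470],(800,720))[:600])
E
```

```text
t 16.65 p [493.8 156.2 224.7] h 25.6 F [-0.3  0.2 -1.1] T [ 0.045 -0.093 -0.02 ] gap 56.2 j6 -0.27
cap 120 [191.  11.] [356.5 294.   93.8] [356.5 295.3] [30.5  1.9]
cap 972 [358.  43.] [526.8 337.7  95.4] [526.6 340.9] [40.7 38.6]
cap 996 [298. 146.] [517.9 210.8  93.5] [516.2 211.8] [38.8 38.8]
cap 963 [267. 198.] [513.7 148.7  93.2] [512.5 147.2] [39.3 39.4]
cap 853 [238. 247.] [509.7  82.6  95.2] [508.7  81.3] [38.4 39.6]
```

View pics/w2.png

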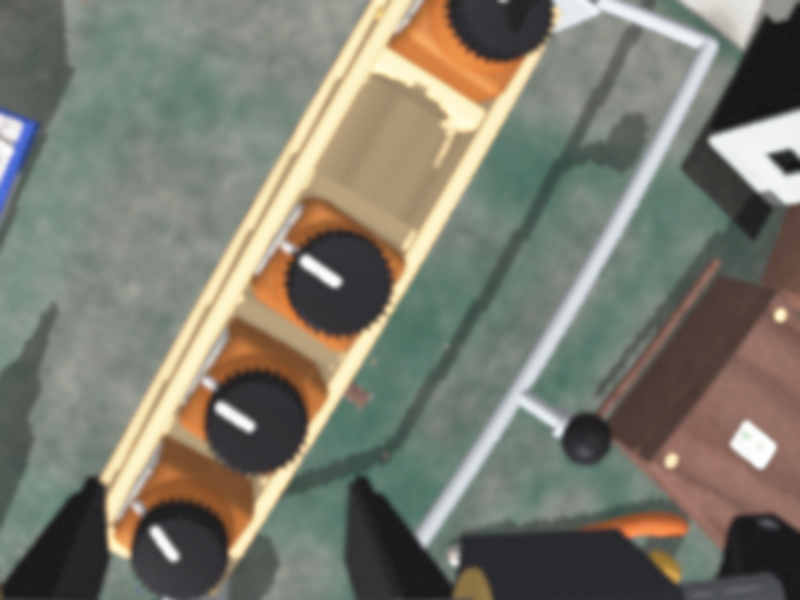

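```bash
python3 - <<'E'
from h import *
plan((430,-300,270,-90))
E
```

```text
[[-17,-3,-26,np.float64(1.5)],[-14,-3,-28,np.float64(1.5)],[-10,-3,-29,np.float64(1.5)],[-6,-3,-30,np.float64(1.6)],[-2,-3,-31,np.float64(1.5)]]
[[2,-3,-31,np.float64(1.6)],[7,-3,-30,np.float64(1.5)],[11,-3,-29,np.float64(1.6)],[14,-3,-27,np.float64(1.5)],[18,-3,-25,np.float64(1.6)]]
[[21,-3,-22,np.float64(1.5)],[24,-3,-19,np.float64(1.6)],[26,-3,-16,np.float64(1.5)],[28,-3,-12,np.float64(1.6)],[29.2,-3.7,-7.9,np.float64(1.52)]]
end [ 430. -300.  270.] -90.0
```

Emit:
move_arm:
  targets:
    - [-17, -3, -26, 1.5]
    - [-14, -3, -28, 1.5]
    - [-10, -3, -29, 1.5]
    - [-6, -3, -30, 1.6]
    - [-2, -3, -31, 1.5]
  fingers: 60

```text
time: 17.2
ee_pos: [471.7, 2.9, 239.1]
tool_rot: [0.703, -0.703, 0.078, -0.077]
contact_force: [1.4, -0.1, 0.2]
finger_gap: 60.0
```

Emit:
move_arm:
  targets:
    - [2, -3, -31, 1.6]
    - [7, -3, -30, 1.5]
    - [11, -3, -29, 1.6]
    - [14, -3, -27, 1.5]
    - [18, -3, -25, 1.6]

```text
time: 17.7
ee_pos: [451.3, -150.0, 254.1]
tool_rot: [0.637, -0.637, 0.308, -0.307]
contact_force: [0.4, -0.8, -0.1]
finger_gap: 60.3
```

Emit:
move_arm:
  targets:
    - [21, -3, -22, 1.5]
    - [24, -3, -19, 1.6]
    - [26, -3, -16, 1.5]
    - [28, -3, -12, 1.6]
    - [29, -4, -8, 1.5]

```text
time: 18.2
ee_pos: [431.3, -300.9, 269.9]
tool_rot: [0.499, -0.499, 0.501, -0.5]
contact_force: [0.3, 0.0, -1.2]
finger_gap: 59.9
```

Emit:
move_arm:
  targets:
    - [0, 0, 0, 0]
    - [0, 0, 0, 0]
    - [0, 0, 0, 0]
    - [0, 0, 0, 0]
    - [0, 0, 0, 0]

```text
time: 18.7
ee_pos: [431.2, -299.5, 270.6]
tool_rot: [0.501, -0.501, 0.499, -0.499]
contact_force: [-0.3, 0.0, -0.0]
finger_gap: 59.6
```

```bash
cat >> h.py <<'E'
def blob(P,m,name):
    l=cv2.connectedComponents(m.astype(np.uint8))[1]; k=np.bincount(l[m]).argmax(); q=P[l==k]
    e=cv2.minAreaRect(q[:,:2].astype(np.float32)); print(name,len(q),"rect",np.round(e[0],1),np.round(e[1],1),round(e[2],1),"mean",q.mean(0).round(1)); return q
E
python3 - <<'E'
from h import *
st()
w=snapshot("wrist"); P=wcloud(w); Z=P[...,2]; np.savez("w3.npz",P=P,c=w["color"])
near=(abs(P[...,0]-556)<140)&(abs(P[...,1]+304)<160)
blob(P,(Z>108)&(Z<122)&near,"lid"); blob(P,(Z>134)&(Z<150)&near,"knob")
save("w3",cv2.resize(w["color"],(800,600),interpolation=cv2.INTER_CUBIC))
E
```

```text
t 18.7 p [ 431.2 -299.5  270.6] h -89.7 F [-0.3  0.  -0. ] T [0.054 0.001 0.02 ] gap 59.6 j6 0.83
lid 19911 rect [ 556.8 -307.8] [140.5 190.7] 2.2 mean [ 555.1 -307.   114.5]
knob 649 rect [ 557.  -308.3] [28.6 28.1] 0.4 mean [ 556.1 -307.8  140.5]
```

View pics/w3.png

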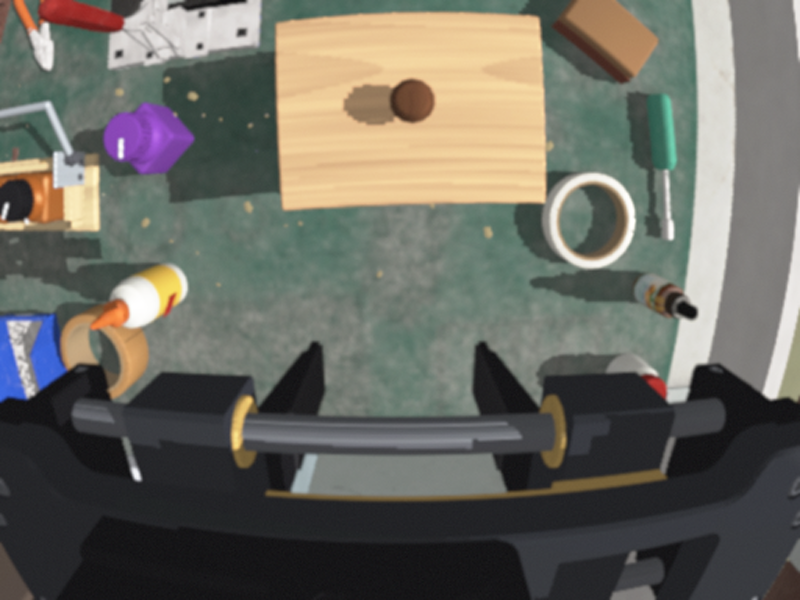

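```bash
python3 - <<'E'
from h import *
plan((557,-308,165,-88),(557,-308,120,-88,23))
E
```

```text
[[2,26,31,np.float64(-0.1)],[3,27,32,np.float64(-0.1)],[3,26,31,np.float64(-0.1)],[2.7,26.7,31.7,np.float64(-0.04)],[-0,23,-0,np.float64(0.0)]]
[[-0,22,-0,np.float64(0.0)],[0,0,0,0],[0,0,0,0],[0,0,0,0],[0,0,0,0]]
end [ 557. -308.  120.] -88.0
```

Emit:
move_arm:
  targets:
    - [2, 26, 31, -0.1]
    - [3, 27, 32, -0.1]
    - [3, 26, 31, -0.1]
    - [3, 27, 32, 0]
    - [0, 20, 0, 0]

```text
time: 19.25
ee_pos: [559.7, -308.5, 142.4]
tool_rot: [0.508, -0.508, 0.492, -0.492]
contact_force: [-0.8, 0.4, -0.6]
finger_gap: 60.2
```

Emit:
move_arm:
  targets:
    - [0, 15, 0, 0]
    - [0, 10, 0, 0]
    - [0, 0, 0, 0]
    - [0, 0, 0, 0]
    - [0, 0, 0, 0]

```text
time: 19.75
ee_pos: [557.4, -309.3, 120.8]
tool_rot: [0.508, -0.507, 0.492, -0.493]
contact_force: [0.2, -0.4, 0.4]
finger_gap: 59.7
```

```bash
python3 - <<'E'
from h import *
st()
E
```

```text
t 19.75 p [ 557.4 -309.3  120.8] h -88.3 F [ 0.2 -0.4  0.4] T [ 0.093  0.063 -0.022] gap 59.7 j6 0.93
```

Emit:
move_arm:
  targets:
    - [0, 0, 0, 0]
    - [0, 0, 0, 0]
    - [0, 0, 0, 0]
    - [0, 0, 0, 0]
    - [0, 0, 0, 0]
  fingers: 15
  newtons: 40

```text
time: 20.25
ee_pos: [557.1, -309.0, 119.8]
tool_rot: [0.508, -0.507, 0.492, -0.492]
contact_force: [-0.1, 0.5, 1.8]
finger_gap: 29.1
```

Emit:
move_arm:
  targets:
    - [0, 0, 0, 0]
    - [0, -6, 0, 0]
    - [0, -12, 0, 0]
    - [0, -20, 0, 0]
    - [0, -25, 0, 0]

```text
time: 20.75
ee_pos: [556.8, -308.9, 183.4]
tool_rot: [-0.507, 0.508, -0.493, 0.492]
contact_force: [0.4, 0.1, -2.3]
finger_gap: 29.0
```

```bash
python3 - <<'E'
from h import *
st()
plan((405,-302,185,-88,30),(405,-302,26,-88,30))
E
```

```text
t 20.75 p [ 556.8 -308.9  183.4] h -88.3 F [ 0.4  0.1 -2.3] T [ 0.005  0.058 -0.013] gap 29.0 j6 0.93
[[-2,-0,-25,np.float64(-0.0)],[-2,-0,-25,np.float64(-0.0)],[-2,-0,-25,np.float64(-0.0)],[-2,-1,-25,np.float64(-0.0)],[-2,-0,-26,np.float64(-0.0)]]
[[-1.6,-0.6,-25.5,np.float64(-0.05)],[0,26,0,np.float64(-0.0)],[0,27,0,np.float64(-0.0)],[0,26,0,np.float64(-0.0)],[0,27,0,np.float64(-0.0)]]
[[0,26,0,np.float64(-0.0)],[0,27,0,np.float64(-0.0)],[0,0,0,0],[0,0,0,0],[0,0,0,0]]
end [ 405. -302.   26.] -88.0
```

Emit:
move_arm:
  targets:
    - [-2, 0, -25, 0]
    - [-2, 0, -25, 0]
    - [-2, 0, -25, 0]
    - [-2, 0, -25, 0]
    - [-2, 0, -26, 0]

```text
time: 21.25
ee_pos: [430.0, -302.9, 183.5]
tool_rot: [-0.508, 0.508, -0.492, 0.493]
contact_force: [-0.2, 0.1, -2.2]
finger_gap: 29.0
```

Emit:
move_arm:
  targets:
    - [-2, 0, -26, 0]
    - [0, 26, 0, 0]
    - [0, 27, 0, 0]
    - [0, 26, 0, 0]
    - [0, 27, 0, 0]

```text
time: 21.75
ee_pos: [405.1, -302.2, 76.7]
tool_rot: [-0.507, 0.508, -0.492, 0.493]
contact_force: [-0.3, -0.2, -3.0]
finger_gap: 28.9
```

Emit:
move_arm:
  targets:
    - [0, 26, 0, 0]
    - [0, 20, 0, 0]
    - [0, 6, 0, 0]
    - [0, 2, 0, 0]
    - [0, 0, 0, 0]

```text
time: 22.25
ee_pos: [405.2, -302.1, 23.4]
tool_rot: [-0.508, 0.508, -0.492, 0.493]
contact_force: [0.3, -0.0, -2.0]
finger_gap: 28.9
```

```bash
python3 - <<'E'
from h import *
st()
E
```

```text
t 22.25 p [ 405.2 -302.1   23.4] h -88.3 F [ 0.3 -0.  -2. ] T [ 0.093 -0.002  0.034] gap 28.9 j6 0.77
```

Emit:
move_arm:
  targets:
    - [0, 1, 0, 0]
    - [0, 1, 0, 0]
    - [0, 0, 0, 0]
    - [0, 0, 0, 0]
    - [0, 0, 0, 0]

```text
time: 22.75
ee_pos: [405.2, -302.1, 21.7]
tool_rot: [-0.508, 0.508, -0.492, 0.493]
contact_force: [0.1, 0.9, 6.3]
finger_gap: 28.9
```

Emit:
move_arm:
  targets:
    - [0, 0, 0, 0]
    - [0, 0, 0, 0]
    - [0, 0, 0, 0]
    - [0, 0, 0, 0]
    - [0, 0, 0, 0]
  fingers: 60

```text
time: 23.25
ee_pos: [404.8, -301.7, 20.6]
tool_rot: [0.508, -0.508, 0.492, -0.492]
contact_force: [-0.4, 0.5, 0.1]
finger_gap: 59.0
```

Emit:
move_arm:
  targets:
    - [0, -30, 0, 0]
    - [0, -45, 0, 0]
    - [0, -45, 0, 0]
    - [0, -45, 0, 0]
    - [0, -45, 0, 0]

```text
time: 23.75
ee_pos: [404.5, -301.4, 232.6]
tool_rot: [-0.508, 0.508, -0.492, 0.492]
contact_force: [0.2, -0.6, -0.0]
finger_gap: 60.2
```

Emit:
move_arm:
  targets:
    - [0, -30, 10, 0]
    - [0, -10, 10, 0]
    - [0, 0, 0, 0]
    - [0, 0, 0, 0]
    - [0, 0, 0, 0]

```text
time: 24.25
ee_pos: [424.1, -300.8, 269.4]
tool_rot: [-0.507, 0.508, -0.493, 0.492]
contact_force: [-0.8, -0.5, -0.3]
finger_gap: 60.2
```

```bash
python3 - <<'E'
from h import *
st()
w=snapshot("wrist"); P=wcloud(w); Z=P[...,2]; np.savez("w4.npz",P=P,c=w["color"])
near=(abs(P[...,0]-557)<140)&(abs(P[...,1]+308)<160)
blob(P,(Z>98)&(Z<115)&near,"box rim")
near=(abs(P[...,0]-405)<100)&(abs(P[...,1]+302)<130)
blob(P,(Z>10)&(Z<24)&near,"lid"); blob(P,(Z>36)&(Z<52)&near,"knob")
plan((p:=pose()[0])[0:0].tolist() or (470,-100,290,-40),(506,81,180,48),(508.3,80.8,140,48),(508.3,80.8,79,48,20))
save("w4",cv2.resize(w["color"],(800,600),interpolation=cv2.INTER_CUBIC))
E
```

```text
t 24.25 p [ 424.1 -300.8  269.4] h -88.3 F [-0.8 -0.5 -0.3] T [0.027 0.071 0.037] gap 60.2 j6 0.8
box rim 3716 rect [ 556.3 -308.7] [126.5 176.9] 2.2 mean [ 557.1 -308.1  104.8]
lid 11325 rect [ 405.7 -302. ] [140.2 190.5] 2.4 mean [ 408.8 -302.    16.3]
knob 346 rect [ 406.  -301.5] [28.7 27.7] 2.0 mean [ 407.1 -301.7   42.2]
[[-28,-3,7,np.float64(-1.4)],[-27,-3,11,np.float64(-1.4)],[-26,-3,14,np.float64(-1.4)],[-24,-3,17,np.float64(-1.4)],[-22,-3,20,np.float64(-1.4)]]
[[-19,-3,23,np.float64(-1.3)],[-16.5,-2.5,24.5,np.float64(-1.35)],[-7,9,13,np.float64(-1.5)],[-6,9,14,np.float64(-1.5)],[-4,9,15,np.float64(-1.5)]]
[[-2,9,15,np.float64(-1.5)],[0,9,15,np.float64(-1.5)],[3,9,15,np.float64(-1.4)],[4,9,15,np.float64(-1.5)],[6,9,14,np.float64(-1.4)]]
[[8,10,13,np.float64(-1.5)],[10,9,12,np.float64(-1.4)],[11,10,11,np.float64(-1.5)],[12.9,9,10.1,np.float64(-1.4)],[1.4,40,-1.8,np.float64(-0.0)]]
[[0,15,-0,np.float64(-0.0)],[0,15,-0,np.float64(-0.0)],[0,16,-0,np.float64(-0.0)],[0,15,-0,np.float64(-0.0)],[0,0,0,0]]
end [508.3  80.8  79. ] 48.0
```

View pics/w4.png

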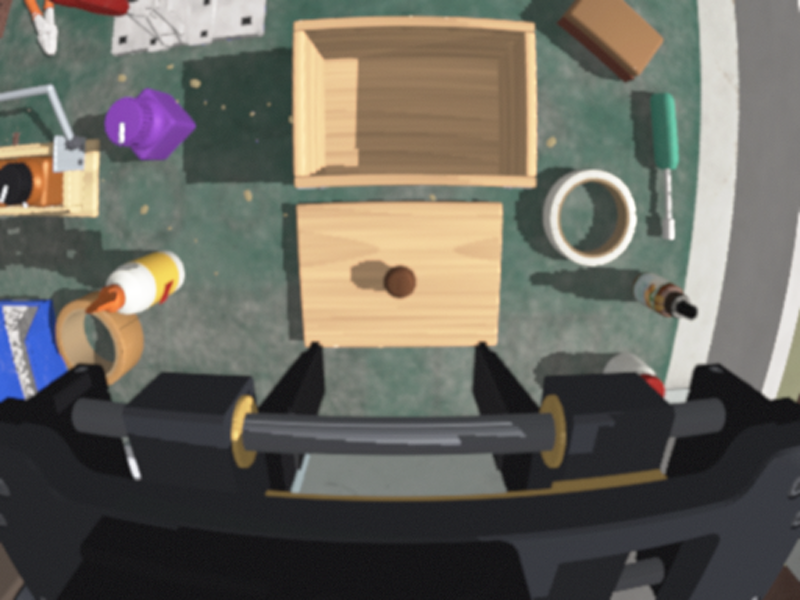

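```bash
python3 - <<'E'
from h import *
plan((508.5,81,150,36),(508.5,81,79,36,25))
E
```

```text
[[-24,7,6,np.float64(-1.6)],[-23,8,9,np.float64(-1.6)],[-21,7,12,np.float64(-1.5)],[-19,8,15,np.float64(-1.6)],[-17,7,18,np.float64(-1.5)]]
[[-15,8,20,np.float64(-1.6)],[-12,7,21,np.float64(-1.5)],[-9,8,23,np.float64(-1.6)],[-6,7,24,np.float64(-1.5)],[-2,8,24,np.float64(-1.6)]]
[[1,7,24,np.float64(-1.5)],[4,8,24,np.float64(-1.6)],[7,7,23,np.float64(-1.5)],[11,8,22,np.float64(-1.6)],[13,7,20,np.float64(-1.5)]]
[[16.3,7.5,18.9,np.float64(-1.55)],[0,24,-0,np.float64(-0.0)],[0,24,-0,np.float64(-0.0)],[0,23,-0,np.float64(-0.0)],[0,0,0,0]]
end [508.5  81.   79. ] 36.0
```

Emit:
move_arm:
  targets:
    - [-24, 7, 6, -1.6]
    - [-23, 8, 9, -1.6]
    - [-21, 7, 12, -1.5]
    - [-19, 8, 15, -1.6]
    - [-17, 7, 18, -1.5]
  fingers: 56
  newtons: 20

```text
time: 24.8
ee_pos: [450.8, -180.5, 232.6]
tool_rot: [0.644, -0.644, 0.294, -0.293]
contact_force: [1.0, 0.1, -0.0]
finger_gap: 55.6
```

Emit:
move_arm:
  targets:
    - [-15, 8, 20, -1.6]
    - [-12, 7, 21, -1.5]
    - [-9, 8, 23, -1.6]
    - [-6, 7, 24, -1.5]
    - [-2, 8, 24, -1.6]

```text
time: 25.3
ee_pos: [477.0, -60.6, 194.8]
tool_rot: [0.704, -0.704, 0.062, -0.061]
contact_force: [-0.2, -0.4, -0.2]
finger_gap: 55.9
```

Emit:
move_arm:
  targets:
    - [1, 7, 24, -1.5]
    - [4, 8, 24, -1.6]
    - [7, 7, 23, -1.5]
    - [11, 8, 22, -1.6]
    - [13, 7, 20, -1.5]

```text
time: 25.8
ee_pos: [503.3, 57.2, 157.6]
tool_rot: [0.685, -0.685, -0.174, 0.175]
contact_force: [-0.3, -0.0, 1.1]
finger_gap: 56.2
```

Emit:
move_arm:
  targets:
    - [16, 7, 19, -1.5]
    - [0, 0, 0, 0]
    - [0, 0, 0, 0]
    - [0, 0, 0, 0]
    - [0, 0, 0, 0]

```text
time: 26.3
ee_pos: [508.7, 79.9, 151.8]
tool_rot: [-0.673, 0.673, 0.216, -0.216]
contact_force: [-0.4, 0.1, 0.4]
finger_gap: 56.6
```

```bash
python3 - <<'E'
from h import *
st()
plan((508.5,81,78,36,25))
E
```

```text
t 26.3 p [508.7  79.9 151.8] h 35.6 F [-0.4  0.1  0.4] T [ 0.02  -0.092  0.026] gap 56.6 j6 -0.59
[[0,25,0,np.float64(-0.0)],[0,24,0,np.float64(-0.0)],[0.5,24.8,1,np.float64(-0.08)],[0,0,0,0],[0,0,0,0]]
end [508.5  81.   78. ] 36.0
```

Emit:
move_arm:
  targets:
    - [0, 25, 0, 0]
    - [0, 24, 1, 0]
    - [0, 24, 0, 0]
    - [0, 0, 0, 0]
    - [0, 0, 0, 0]

```text
time: 26.8
ee_pos: [508.3, 81.1, 79.0]
tool_rot: [0.673, -0.673, -0.217, 0.217]
contact_force: [0.4, -0.0, 0.3]
finger_gap: 55.9
```

Emit:
move_arm:
  targets:
    - [0, 0, 0, 0]
    - [0, 0, 0, 0]
    - [0, 0, 0, 0]
    - [0, 0, 0, 0]
    - [0, 0, 0, 0]
  fingers: 30

```text
time: 27.3
ee_pos: [508.3, 81.4, 79.5]
tool_rot: [-0.673, 0.673, 0.217, -0.217]
contact_force: [-2.3, -2.1, 7.7]
finger_gap: 41.9
```

Emit:
move_arm:
  targets:
    - [0, 0, 0, 1.4]
    - [0, 0, 0, 1.4]
    - [0, 0, 0, 1.4]
    - [0, 0, 0, 1.4]
    - [0, 0, 0, 1.4]

```text
time: 27.8
ee_pos: [508.8, 81.4, 79.5]
tool_rot: [-0.707, 0.707, 0.004, -0.002]
contact_force: [0.2, -2.1, 4.4]
finger_gap: 41.6
```

Emit:
move_arm:
  targets:
    - [0, 0, 0, 1]
    - [0, 0, 0, 0]
    - [0, 0, 0, 0]
    - [0, 0, 0, 0]
    - [0, 0, 0, 0]
  newtons: 40

```text
time: 28.3
ee_pos: [509.0, 81.4, 79.5]
tool_rot: [-0.707, 0.707, -0.025, 0.026]
contact_force: [0.8, -2.5, 6.7]
finger_gap: 41.4
```

```bash
python3 - <<'E'
from h import *
st()
p=pose()[0]
plan((p[0],p[1],235,-4.2,30),(558,-348.5,235,2.2,40))
E
```

```text
t 28.3 p [509.   81.4  79.5] h -4.1 F [ 0.8 -2.5  6.7] T [-0.563 -0.431 -0.065] gap 41.4 j6 0.1
[[0,-26,0,np.float64(0.0)],[0,-26,0,np.float64(0.0)],[0,-26,0,np.float64(0.0)],[0,-26,0,np.float64(0.0)],[0,-26,0,np.float64(0.0)]]
[[0,-25.5,0,np.float64(0.01)],[7,-0,-39,np.float64(-0.1)],[7,-0,-39,np.float64(-0.1)],[7,-0,-39,np.float64(-0.1)],[6,-0,-39,np.float64(-0.1)]]
[[6,-0,-39,np.float64(-0.1)],[6,-0,-39,np.float64(-0.1)],[5,-0,-39,np.float64(-0.1)],[5,-0,-39,np.float64(-0.1)],[5,-0,-39,np.float64(-0.2)]]
[[4,-0,-39,np.float64(-0.1)],[3,-0,-38.1,np.float64(-0.18)],[0,0,0,0],[0,0,0,0],[0,0,0,0]]
end [ 558.  -348.5  235. ] 2.2
```

Emit:
move_arm:
  targets:
    - [0, -10, 0, 0]
    - [0, -20, 0, 0]
    - [0, -30, 0, 0]
    - [0, -35, 0, 0]
    - [0, -35, 0, 0]
  newtons: 45

```text
time: 28.8
ee_pos: [507.4, 81.7, 210.3]
tool_rot: [0.707, -0.707, 0.026, -0.025]
contact_force: [1.2, -0.2, -2.3]
finger_gap: 41.2
```

Emit:
move_arm:
  targets:
    - [0, -26, 0, 0]
    - [7, 0, -25, -0.1]
    - [7, 0, -35, -0.1]
    - [7, 0, -39, -0.1]
    - [6, 0, -39, -0.1]

```text
time: 29.3
ee_pos: [526.4, -58.8, 235.2]
tool_rot: [0.707, -0.707, 0.013, -0.013]
contact_force: [0.6, -0.2, -2.1]
finger_gap: 41.2
```

Emit:
move_arm:
  targets:
    - [6, 0, -39, -0.1]
    - [6, 0, -39, -0.1]
    - [5, 0, -39, -0.1]
    - [5, 0, -39, -0.1]
    - [5, 0, -39, -0.2]

```text
time: 29.8
ee_pos: [549.1, -254.6, 235.1]
tool_rot: [0.707, -0.707, -0.005, 0.005]
contact_force: [-0.1, 0.2, -0.9]
finger_gap: 41.4
```

Emit:
move_arm:
  targets:
    - [4, 0, -35, -0.1]
    - [3, 0, -30, -0.2]
    - [0, 0, -20, 0]
    - [0, 0, -10, 0]
    - [0, 0, 0, 0]

```text
time: 30.3
ee_pos: [558.5, -348.5, 234.5]
tool_rot: [0.707, -0.707, -0.013, 0.014]
contact_force: [-0.1, 1.0, -1.3]
finger_gap: 41.2
```

```bash
python3 - <<'E'
from h import *
st()
w=snapshot("wrist"); P=wcloud(w); Z=P[...,2]; np.savez("w5.npz",P=P,c=w["color"])
near=(abs(P[...,0]-557)<140)&(abs(P[...,1]+308)<160)
try: blob(P,(Z>98)&(Z<110)&near,"box rim")
except Exception as e: print(e)
s=snapshot("top"); T=cloud(s); Z=T[...,2]
near=(abs(T[...,0]-557)<140)&(abs(T[...,1]+308)<160)
print(((Z>95)&(Z<115)&near).sum())
plan((558,-348.5,130,2.2,30),(558,-348.5,79,2.2,15))
save("w5",cv2.resize(w["color"],(800,600),interpolation=cv2.INTER_CUBIC))
E
```

```text
t 30.3 p [ 558.5 -348.5  234.5] h 2.2 F [-0.1  1.  -1.3] T [0.002 0.003 0.028] gap 41.2 j6 -0.7
box rim 3838 rect [ 556.2 -308.3] [126.8 175.5] 2.3 mean [ 554.  -287.5  104.8]
439
[[-0,26,-0,np.float64(0.0)],[-0,26,-0,np.float64(0.0)],[-0,26,-1,np.float64(0.0)],[-0.8,26.7,-0.3,np.float64(0.01)],[0,13,0,np.float64(0.0)]]
[[0,13,0,np.float64(0.0)],[0,13,0,np.float64(0.0)],[0,12,0,np.float64(0.0)],[0,0,0,0],[0,0,0,0]]
end [ 558.  -348.5   79. ] 2.2
```

View pics/w5.png

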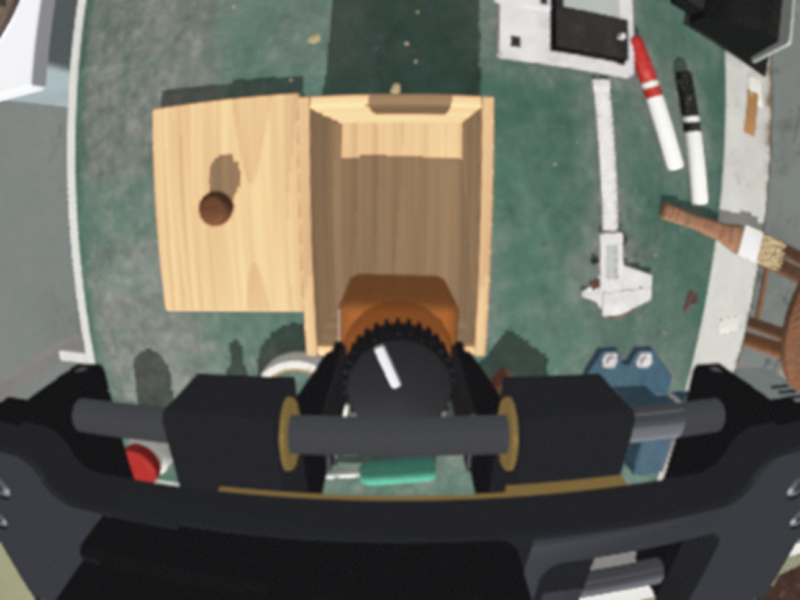

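Emit:
move_arm:
  targets:
    - [0, 26, 0, 0]
    - [0, 26, 0, 0]
    - [0, 26, 0, 0]
    - [0, 26, 0, 0]
    - [0, 15, 0, 0]

```text
time: 30.9
ee_pos: [558.5, -346.5, 114.1]
tool_rot: [0.707, -0.706, -0.014, 0.015]
contact_force: [-0.4, -0.7, -2.0]
finger_gap: 41.5
```

Emit:
move_arm:
  targets:
    - [0, 15, 0, 0]
    - [0, 13, 0, 0]
    - [0, 6, 0, 0]
    - [0, 2, 0, 0]
    - [0, 0, 0, 0]

```text
time: 31.4
ee_pos: [559.0, -348.4, 79.9]
tool_rot: [-0.707, 0.707, 0.014, -0.014]
contact_force: [0.5, 0.9, -1.3]
finger_gap: 41.4
```

```bash
python3 -c "
from h import *
st()"
```

```text
t 31.4 p [ 559.  -348.4   79.9] h 2.2 F [ 0.5  0.9 -1.3] T [-0.    -0.018 -0.023] gap 41.4 j6 -0.7
```

Emit:
move_arm:
  targets:
    - [0, 1, 0, 0]
    - [0, 1, 0, 0]
    - [0, 0.5, 0, 0]
    - [0, 0, 0, 0]
    - [0, 0, 0, 0]

```text
time: 31.9
ee_pos: [558.9, -348.5, 77.6]
tool_rot: [-0.707, 0.707, 0.014, -0.014]
contact_force: [-1.6, -1.3, 3.0]
finger_gap: 41.3
```

Emit:
move_arm:
  targets:
    - [0, 0, 0, 0]
    - [0, 0, 0, 0]
    - [0, 0, 0, 0]
    - [0, 0, 0, 0]
    - [0, 0, 0, 0]
  fingers: 56

```text
time: 32.4
ee_pos: [558.8, -348.2, 77.1]
tool_rot: [0.707, -0.707, -0.014, 0.014]
contact_force: [0.3, 0.5, 0.3]
finger_gap: 56.1
```

Emit:
move_arm:
  targets:
    - [0, -20, 0, 0]
    - [0, -40, 0, 0]
    - [0, -45, 0, 0]
    - [0, -45, 0, 0]
    - [0, 0, 0, 0]
  newtons: 20

```text
time: 32.9
ee_pos: [560.5, -349.4, 233.7]
tool_rot: [-0.705, 0.709, 0.017, -0.011]
contact_force: [-0.4, -0.4, -0.0]
finger_gap: 56.0
```

```bash
python3 - <<'E'
from h import *
st()
plan((515,200,235,36),(525.5,340.5,135,36),(525.5,340.5,79,36,25))
E
```

```text
t 32.9 p [ 560.5 -349.4  233.7] h 2.2 F [-0.4 -0.4 -0. ] T [ 0.02  -0.111 -0.029] gap 56.0 j6 -0.7
[[-2,-0,42,np.float64(-0.5)],[0,-0,42,np.float64(-0.5)],[2,-0,42,np.float64(-0.5)],[4,-0,42,np.float64(-0.5)],[6,-0,42,np.float64(-0.5)]]
[[7,-0,42,np.float64(-0.5)],[9,-0,42,np.float64(-0.5)],[11,-0,41,np.float64(-0.5)],[13,-0,41,np.float64(-0.6)],[15,-0,40,np.float64(-0.5)]]
[[17,-0,39,np.float64(-0.6)],[18,-1,38,np.float64(-0.5)],[20.2,-0.3,37.2,np.float64(-0.55)],[23,25,27,np.float64(-0.0)],[23,25,27,np.float64(-0.0)]]
[[23,25,27,np.float64(-0.0)],[22.1,25,26.5,np.float64(-0.0)],[-0,19,-0,np.float64(-0.0)],[-0,18,-0,np.float64(-0.0)],[-0,19,-0,np.float64(-0.0)]]
end [525.5 340.5  79. ] 36.0
```

Emit:
move_arm:
  targets:
    - [-2, 0, 42, -0.5]
    - [0, 0, 42, -0.5]
    - [2, 0, 42, -0.5]
    - [4, 0, 42, -0.5]
    - [6, 0, 42, -0.5]

```text
time: 33.4
ee_pos: [541.6, -136.6, 226.6]
tool_rot: [0.701, -0.701, -0.091, 0.091]
contact_force: [0.4, 0.7, 0.1]
finger_gap: 56.0
```

Emit:
move_arm:
  targets:
    - [7, 0, 42, -0.5]
    - [9, 0, 42, -0.5]
    - [11, 0, 41, -0.5]
    - [13, 0, 41, -0.6]
    - [15, 0, 40, -0.5]

```text
time: 33.9
ee_pos: [523.3, 76.4, 226.7]
tool_rot: [0.686, -0.686, -0.17, 0.17]
contact_force: [1.5, 0.4, -0.8]
finger_gap: 55.8
```

Emit:
move_arm:
  targets:
    - [17, 0, 39, -0.6]
    - [18, -1, 38, -0.5]
    - [20, 0, 37, -0.6]
    - [23, 25, 27, 0]
    - [23, 25, 27, 0]

```text
time: 34.4
ee_pos: [518.3, 273.4, 177.5]
tool_rot: [-0.672, 0.672, 0.221, -0.22]
contact_force: [0.4, 0.1, -0.2]
finger_gap: 56.2
```

Emit:
move_arm:
  targets:
    - [23, 25, 27, 0]
    - [22, 25, 26, 0]
    - [0, 0, 0, 0]
    - [0, 0, 0, 0]
    - [0, 0, 0, 0]

```text
time: 34.9
ee_pos: [523.6, 340.4, 128.5]
tool_rot: [-0.672, 0.672, 0.22, -0.22]
contact_force: [0.2, -0.8, -0.2]
finger_gap: 55.9
```

```bash
python3 - <<'E'
from h import *
st()
plan((525.5,340.5,79,36,25))
E
```

```text
t 34.9 p [523.6 340.4 128.5] h 36.2 F [ 0.2 -0.8 -0.2] T [-0.002 -0.131 -0.01 ] gap 55.9 j6 -0.16
[[1,25,-1,np.float64(0.0)],[0.6,24.5,-0,np.float64(0.04)],[0,0,0,0],[0,0,0,0],[0,0,0,0]]
end [525.5 340.5  79. ] 36.0
```

Emit:
move_arm:
  targets:
    - [1, 20, -1, 0]
    - [0.6, 20, 0, 0]
    - [0, 9, 0, 0]
    - [0, 0, 0, 0]
    - [0, 0, 0, 0]

```text
time: 35.4
ee_pos: [525.9, 340.9, 80.1]
tool_rot: [0.672, -0.672, -0.22, 0.219]
contact_force: [0.4, -1.0, 0.6]
finger_gap: 55.8
```

Emit:
move_arm:
  targets:
    - [0, 0, 0, 0]
    - [0, 0, 0, 0]
    - [0, 0, 0, 0]
    - [0, 0, 0, 0]
    - [0, 0, 0, 0]
  fingers: 30

```text
time: 35.9
ee_pos: [525.8, 341.4, 79.7]
tool_rot: [0.672, -0.672, -0.22, 0.219]
contact_force: [1.3, 1.6, 5.6]
finger_gap: 41.6
```

Emit:
move_arm:
  targets:
    - [0, 0, 0, 1.4]
    - [0, 0, 0, 1.4]
    - [0, 0, 0, 1.4]
    - [0, 0, 0, 1.4]
    - [0, 0, 0, 1.4]

```text
time: 36.4
ee_pos: [525.5, 341.4, 79.7]
tool_rot: [0.707, -0.707, -0.006, 0.006]
contact_force: [-0.1, 0.6, 6.4]
finger_gap: 40.8
```

Emit:
move_arm:
  targets:
    - [0, 0, 0, 1.1]
    - [0, 0, 0, 0]
    - [0, 0, 0, 0]
    - [0, 0, 0, 0]
    - [0, 0, 0, 0]
  newtons: 45

```text
time: 36.9
ee_pos: [525.5, 341.5, 79.6]
tool_rot: [0.707, -0.706, 0.026, -0.027]
contact_force: [-1.3, 1.8, 5.9]
finger_gap: 41.1
```

```bash
python3 - <<'E'
from h import *
st()
p=pose()[0]
plan((p[0],p[1],235,-4.2,30),(555,-268.5,235,2.2,40))
E
```

```text
t 36.9 p [525.5 341.5  79.6] h -4.3 F [-1.3  1.8  5.9] T [ 0.321  0.153 -0.031] gap 41.1 j6 0.55
[[0,-26,0,np.float64(-0.0)],[0,-26,0,np.float64(-0.0)],[0,-26,0,np.float64(-0.0)],[0,-26,0,np.float64(-0.0)],[0,-26,0,np.float64(-0.0)]]
[[0,-25.4,0,np.float64(-0.01)],[5,0,-38,np.float64(-0.1)],[4,0,-38,np.float64(-0.1)],[4,0,-38,np.float64(-0.1)],[4,0,-38,np.float64(-0.1)]]
[[3,0,-38,np.float64(-0.1)],[3,0,-38,np.float64(-0.1)],[3,0,-38,np.float64(-0.1)],[2,0,-38,np.float64(-0.1)],[2,0,-38,np.float64(-0.1)]]
[[2,0,-38,np.float64(-0.1)],[1,0,-38,np.float64(-0.0)],[1,0,-38,np.float64(-0.1)],[1,0,-38,np.float64(-0.0)],[1,0,-38,np.float64(-0.1)]]
[[1,0,-39,np.float64(-0.0)],[0.5,0,-38.2,np.float64(-0.08)],[0,0,0,0],[0,0,0,0],[0,0,0,0]]
end [ 555.  -268.5  235. ] 2.2
```

Emit:
move_arm:
  targets:
    - [0, -10, 0, 0]
    - [0, -20, 0, 0]
    - [0, -30, 0, 0]
    - [0, -35, 0, 0]
    - [0, -35, 0, 0]

```text
time: 37.4
ee_pos: [524.8, 340.8, 210.4]
tool_rot: [-0.706, 0.707, -0.027, 0.026]
contact_force: [0.2, -0.7, -1.2]
finger_gap: 41.0
```

Emit:
move_arm:
  targets:
    - [0, -25, 0, 0]
    - [5, 0, -38, -0.1]
    - [4, 0, -38, -0.1]
    - [4, 0, -38, -0.1]
    - [4, 0, -38, -0.1]

```text
time: 37.9
ee_pos: [532.4, 186.9, 234.4]
tool_rot: [-0.707, 0.707, -0.014, 0.013]
contact_force: [-0.0, -0.2, -1.2]
finger_gap: 41.3
```

Emit:
move_arm:
  targets:
    - [3, 0, -38, -0.1]
    - [3, 0, -38, -0.1]
    - [3, 0, -38, -0.1]
    - [2, 0, -38, -0.1]
    - [2, 0, -38, -0.1]

```text
time: 38.4
ee_pos: [541.2, -3.4, 234.4]
tool_rot: [-0.707, 0.707, 0.001, -0.002]
contact_force: [0.5, -0.3, -1.8]
finger_gap: 41.3
```

Emit:
move_arm:
  targets:
    - [2, 0, -38, -0.1]
    - [1, 0, -38, 0]
    - [1, 0, -38, -0.1]
    - [1, 0, -38, 0]
    - [1, 0, -38, -0.1]

```text
time: 38.9
ee_pos: [550.1, -193.2, 234.4]
tool_rot: [0.707, -0.707, -0.011, 0.011]
contact_force: [0.9, 0.7, -2.0]
finger_gap: 41.3
```

Emit:
move_arm:
  targets:
    - [1, 0, -38, 0]
    - [0.5, 0, -20, -0.1]
    - [0, 0, -11, 0]
    - [0, 0, -8, 0]
    - [0, 0, 0, 0]

```text
time: 39.4
ee_pos: [554.5, -268.7, 234.1]
tool_rot: [0.707, -0.707, -0.014, 0.014]
contact_force: [-0.1, 0.4, -0.6]
finger_gap: 41.0
```

```bash
python3 - <<'E'
from h import *
st()
w=snapshot("wrist"); P=wcloud(w); Z=P[...,2]; np.savez("w6.npz",P=P,c=w["color"])
near=(abs(P[...,0]-557)<140)&(abs(P[...,1]+308)<160)
try: blob(P,(Z>98)&(Z<110)&near,"box rim")
except Exception as e: print(e)
save("w6",cv2.resize(w["color"],(800,600),interpolation=cv2.INTER_CUBIC))
E
```

```text
t 39.4 p [ 554.5 -268.7  234.1] h 2.2 F [-0.1  0.4 -0.6] T [-0.035 -0.074 -0.015] gap 41.0 j6 -0.6
box rim 2528 rect [ 554.9 -275.8] [126.3 111.2] 2.3 mean [ 552.3 -253.5  104.8]
```

View pics/w6.png

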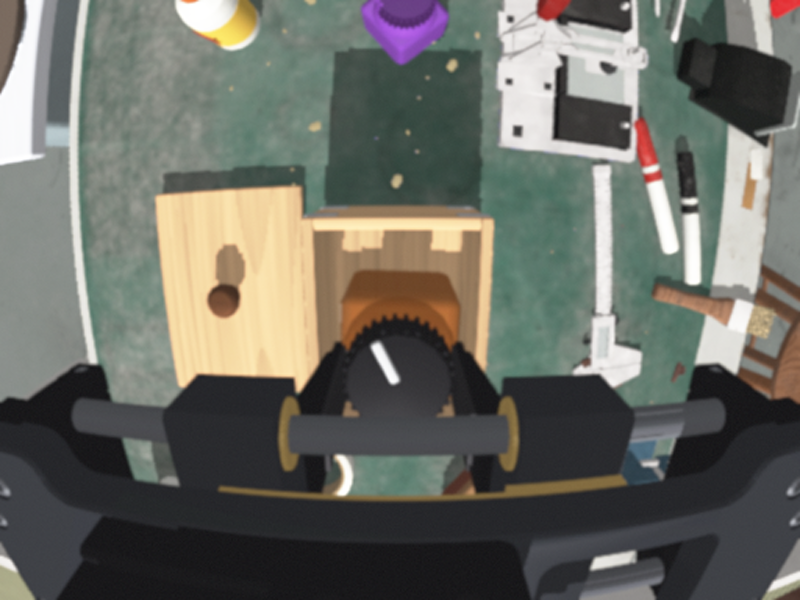

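Emit:
move_arm:
  targets:
    - [0, 26, 0, 0]
    - [0, 26, 0, 0]
    - [0, 26, 0, 0]
    - [0, 26, 0, 0]
    - [0, 15, 0, 0]

```text
time: 39.95
ee_pos: [554.2, -267.0, 113.5]
tool_rot: [0.707, -0.707, -0.014, 0.015]
contact_force: [0.7, 0.4, -1.3]
finger_gap: 41.2
```

Emit:
move_arm:
  targets:
    - [0, 15, 0, 0]
    - [0, 13, 0, 0]
    - [0, 6, 0, 0]
    - [0, 2, 0, 0]
    - [0, 0, 0, 0]

```text
time: 40.45
ee_pos: [554.8, -268.6, 79.4]
tool_rot: [-0.707, 0.707, 0.014, -0.014]
contact_force: [0.5, -0.2, -0.8]
finger_gap: 41.2
```

Emit:
move_arm:
  targets:
    - [0, 1, 0, 0]
    - [0, 1, 0, 0]
    - [0, 0, 0, 0]
    - [0, 0, 0, 0]
    - [0, 0, 0, 0]

```text
time: 40.95
ee_pos: [555.0, -268.9, 77.7]
tool_rot: [-0.707, 0.707, 0.014, -0.013]
contact_force: [1.2, 1.0, 4.5]
finger_gap: 41.2
```

```bash
python3 -c "
from h import *
st()"
```

```text
t 40.95 p [ 555.  -268.9   77.7] h 2.2 F [1.2 1.  4.5] T [ 0.099 -0.16   0.02 ] gap 41.2 j6 -0.6
```

Landed (+4.5 N). Release, rise, and go to the viewing spot behind the lid.

Emit:
move_arm:
  targets:
    - [0, 0, 0, 0]
    - [0, 0, 0, 0]
    - [0, 0, 0, 0]
    - [0, 0, 0, 0]
    - [0, 0, 0, 0]
  fingers: 56

```text
time: 41.45
ee_pos: [554.6, -268.7, 77.0]
tool_rot: [0.707, -0.707, -0.014, 0.014]
contact_force: [-0.2, -0.7, -0.4]
finger_gap: 56.1
```

Emit:
move_arm:
  targets:
    - [0, -20, 0, 0]
    - [0, -40, 0, 0]
    - [0, -45, 0, 0]
    - [0, -45, 0, 0]
    - [0, 0, 0, 0]

```text
time: 41.95
ee_pos: [556.3, -269.7, 233.3]
tool_rot: [-0.705, 0.709, 0.017, -0.011]
contact_force: [-0.0, -0.1, -0.2]
finger_gap: 55.7
```

```bash
python3 - <<'E'
from h import *
st()
plan((424,-301,270,-88))
E
```

```text
t 41.95 p [ 556.3 -269.7  233.3] h 2.2 F [-0.  -0.1 -0.2] T [-0.05  -0.054  0.009] gap 55.7 j6 -0.6
[[-11,-3,-2,np.float64(1.5)],[-11,-3,-4,np.float64(1.5)],[-10,-3,-5,np.float64(1.5)],[-9,-3,-6,np.float64(1.5)],[-9,-3,-7,np.float64(1.5)]]
[[-7,-3,-9,np.float64(1.5)],[-6,-3,-9,np.float64(1.5)],[-5,-3,-10,np.float64(1.5)],[-4,-3,-11,np.float64(1.5)],[-2,-3,-11,np.float64(1.5)]]
[[-1,-3,-12,np.float64(1.5)],[0.5,-3.7,-11.4,np.float64(1.55)],[0,0,0,0],[0,0,0,0],[0,0,0,0]]
end [ 424. -301.  270.] -88.0
```

Emit:
move_arm:
  targets:
    - [-11, -3, -2, 1.5]
    - [-11, -3, -4, 1.5]
    - [-10, -3, -5, 1.5]
    - [-9, -3, -6, 1.5]
    - [-9, -3, -7, 1.5]
  fingers: 60

```text
time: 42.45
ee_pos: [499.2, -281.3, 241.6]
tool_rot: [0.673, -0.673, 0.216, -0.216]
contact_force: [0.2, -0.2, 0.4]
finger_gap: 60.1
```

Emit:
move_arm:
  targets:
    - [-7, -3, -9, 1.5]
    - [-6, -3, -9, 1.5]
    - [-5, -3, -10, 1.5]
    - [-4, -3, -11, 1.5]
    - [-2, -3, -11, 1.5]

```text
time: 42.95
ee_pos: [444.6, -294.9, 256.6]
tool_rot: [0.568, -0.568, 0.421, -0.421]
contact_force: [-0.4, 0.6, -0.5]
finger_gap: 60.1
```

Emit:
move_arm:
  targets:
    - [-1, -3, -12, 1.5]
    - [0, -4, -11, 1.5]
    - [0, 0, 0, 0]
    - [0, 0, 0, 0]
    - [0, 0, 0, 0]

```text
time: 43.45
ee_pos: [423.0, -299.3, 263.7]
tool_rot: [0.51, -0.51, 0.489, -0.489]
contact_force: [0.3, 0.4, 0.2]
finger_gap: 60.1
```

```bash
python3 - <<'E'
from h import *
st()
w=snapshot("wrist"); P=wcloud(w); Z=P[...,2]; np.savez("w7.npz",P=P,c=w["color"])
near=(abs(P[...,0]-557)<140)&(abs(P[...,1]+308)<160)
q=blob(P,(Z>98)&(Z<115)&near,"box rim"); caps(P,w["color"].astype(int),82,97)
near=(abs(P[...,0]-405)<100)&(abs(P[...,1]+302)<130)
blob(P,(Z>10)&(Z<24)&near,"lid"); blob(P,(Z>36)&(Z<52)&near,"knob")
plan((406,-302,70,-88),(406,-302,22,-88,20))
save("w7",cv2.resize(w["color"],(800,600),interpolation=cv2.INTER_CUBIC))
E
```

```text
t 43.45 p [ 423.  -299.3  263.7] h -87.6 F [0.3 0.4 0.2] T [ 0.121  0.006 -0.035] gap 60.1 j6 0.79
box rim 3874 rect [ 556.1 -308.5] [126.3 177. ] 2.4 mean [ 556.9 -308.1  104.8]
cap 849 [233.  62.] [ 556.7 -270.2   93.4] [ 555.7 -268.8] [38.9 39.7]
cap 845 [304.  64.] [ 558.6 -350.1   93.3] [ 557.7 -348.9] [39.3 39.5]
cap 81 [500. 376.] [ -79.8 -979.2   89.2] [ -89.5 -986.3] [20.  55.7]
lid 11652 rect [ 405.5 -302.2] [140.6 190.7] 2.3 mean [ 408.9 -302.    16.3]
knob 354 rect [ 406.5 -301.8] [27.9 27.4] 2.3 mean [ 407.1 -301.8   42.2]
[[0,39,-3,np.float64(0.0)],[1,39,-4,np.float64(0.0)],[0,39,-3,np.float64(0.0)],[1,38,-4,np.float64(0.0)],[0,38.8,-3.1,np.float64(0.08)]]
[[0,16,0,np.float64(-0.0)],[0,16,0,np.float64(-0.0)],[0,16,0,np.float64(-0.0)],[0,0,0,0],[0,0,0,0]]
end [ 406. -302.   22.] -88.0
```

View pics/w7.png

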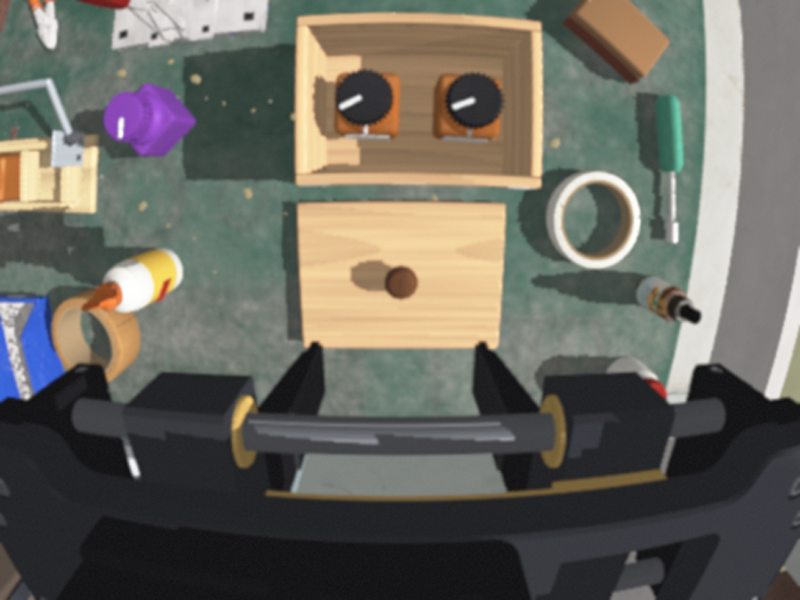

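Emit:
move_arm:
  targets:
    - [0, 39, -3, 0]
    - [1, 39, -4, 0]
    - [0, 39, -3, 0]
    - [1, 38, -4, 0]
    - [0, 30, -3, 0]
  newtons: 40

```text
time: 44.0
ee_pos: [405.5, -301.6, 77.0]
tool_rot: [0.51, -0.51, 0.49, -0.489]
contact_force: [0.3, -0.7, -0.3]
finger_gap: 59.9
```

Emit:
move_arm:
  targets:
    - [0, 25, 0, 0]
    - [0, 20, 0, 0]
    - [0, 10, 0, 0]
    - [0, 0, 0, 0]
    - [0, 0, 0, 0]

```text
time: 44.5
ee_pos: [406.1, -302.2, 24.6]
tool_rot: [-0.51, 0.51, -0.49, 0.49]
contact_force: [-0.6, 0.2, 0.3]
finger_gap: 60.4
```

```bash
python3 -c "
from h import *
st()"
```

```text
t 44.5 p [ 406.1 -302.2   24.6] h -87.7 F [-0.6  0.2  0.3] T [0.002 0.044 0.035] gap 60.4 j6 0.76
```

Emit:
move_arm:
  targets:
    - [0, 0, 0, 0]
    - [0, 0, 0, 0]
    - [0, 0, 0, 0]
    - [0, 0, 0, 0]
    - [0, 0, 0, 0]
  fingers: 15

```text
time: 45.0
ee_pos: [405.8, -302.2, 24.4]
tool_rot: [-0.51, 0.51, -0.49, 0.49]
contact_force: [-0.1, 0.7, 3.9]
finger_gap: 28.9
```

Emit:
move_arm:
  targets:
    - [0, -10, 0, 0]
    - [0, -20, 0, 0]
    - [0, -30, 0, 0]
    - [0, -35, 0, 0]
    - [0, -35, 0, 0]

```text
time: 45.5
ee_pos: [405.3, -301.7, 155.8]
tool_rot: [0.51, -0.51, 0.49, -0.49]
contact_force: [-0.6, -0.9, -3.6]
finger_gap: 28.7
```

Emit:
move_arm:
  targets:
    - [0, -35, 0, 0]
    - [0, -10, 0, 0]
    - [0, 0, 0, 0]
    - [0, 0, 0, 0]
    - [0, 0, 0, 0]

```text
time: 46.0
ee_pos: [405.2, -301.6, 197.5]
tool_rot: [-0.51, 0.51, -0.491, 0.489]
contact_force: [-0.1, -0.3, -3.2]
finger_gap: 28.8
```

```bash
python3 - <<'E'
from h import *
st()
p,h,_=pose()
w=snapshot("wrist"); P=wcloud(w); Z=P[...,2]
near=(abs(P[...,0]-557)<140)&(abs(P[...,1]+308)<160)
try: blob(P,(Z>98)&(Z<110)&near,"box rim")
except Exception as e: print(e)
plan((p[0]+150.8,p[1]-6.4,p[2],h,30))
E
```

```text
t 46.0 p [ 405.2 -301.6  197.5] h -87.8 F [-0.1 -0.3 -3.2] T [ 0.053  0.073 -0.013] gap 28.8 j6 0.76
box rim 3687 rect [ 542.9 -309.3] [101.  176.2] 2.5 mean [ 521.7 -309.4  104.9]
[[2,0,25,np.float64(-0.0)],[2,0,25,np.float64(-0.0)],[2,0,25,np.float64(-0.0)],[2,0,25,np.float64(-0.0)],[2,0,25,np.float64(-0.0)]]
[[2.2,0.1,25.3,np.float64(-0.0)],[0,0,0,0],[0,0,0,0],[0,0,0,0],[0,0,0,0]]
end [ 556.  -308.   197.5] -87.8
```

Emit:
move_arm:
  targets:
    - [2, 0, 25, 0]
    - [2, 0, 25, 0]
    - [2, 0, 25, 0]
    - [2, 0, 25, 0]
    - [2, 0, 25, 0]

```text
time: 46.55
ee_pos: [531.7, -306.9, 197.6]
tool_rot: [-0.51, 0.51, -0.491, 0.489]
contact_force: [-0.1, -0.1, -2.3]
finger_gap: 28.6
```

Emit:
move_arm:
  targets:
    - [2.5, 0, 26, 0]
    - [0, 10, 0, 0]
    - [0, 20, 0, 0]
    - [0, 20, 0, 0]
    - [0, 10, 0, 0]

```text
time: 47.05
ee_pos: [555.6, -308.0, 136.1]
tool_rot: [-0.509, 0.51, -0.492, 0.489]
contact_force: [-0.3, -0.4, -2.5]
finger_gap: 28.4
```

Emit:
move_arm:
  targets:
    - [0, 3, 0, 0]
    - [0, 0, 0, 0]
    - [0, 0, 0, 0]
    - [0, 0, 0, 0]
    - [0, 0, 0, 0]

```text
time: 47.55
ee_pos: [557.2, -308.7, 136.8]
tool_rot: [0.51, -0.51, 0.49, -0.491]
contact_force: [0.4, 1.1, -2.1]
finger_gap: 29.0
```

```bash
python3 - <<'E'
from h import *
st()
E
```

```text
t 47.55 p [ 557.2 -308.7  136.8] h -87.8 F [ 0.4  1.1 -2.1] T [ 0.05   0.051 -0.011] gap 29.0 j6 0.92
```

Emit:
move_arm:
  targets:
    - [-0.5, 4, 0, 0]
    - [0, 4, 0, 0]
    - [0, 3, 0, 0]
    - [0, 2, 0, 0]
    - [0, 0, 0, 0]

```text
time: 48.05
ee_pos: [557.0, -308.1, 122.8]
tool_rot: [-0.51, 0.51, -0.49, 0.49]
contact_force: [0.3, 0.4, -3.2]
finger_gap: 29.1
```

Emit:
move_arm:
  targets:
    - [0, 1, 0, 0]
    - [0, 0.5, 0, 0]
    - [0, 0, 0, 0]
    - [0, 0, 0, 0]
    - [0, 0, 0, 0]

```text
time: 48.55
ee_pos: [557.2, -308.2, 122.4]
tool_rot: [0.51, -0.51, 0.49, -0.49]
contact_force: [-2.0, 2.0, 5.9]
finger_gap: 29.1
```

```bash
python3 - <<'E'
from h import *
st()
E
```

```text
t 48.55 p [ 557.2 -308.2  122.4] h -87.8 F [-2.   2.   5.9] T [ 0.314  0.533 -0.029] gap 29.1 j6 0.92
```

Emit:
move_arm:
  targets:
    - [0, 0, 0, 0]
    - [0, 0, 0, 0]
    - [0, 0, 0, 0]
    - [0, 0, 0, 0]
    - [0, 0, 0, 0]
  fingers: 60

```text
time: 49.05
ee_pos: [557.1, -308.2, 121.6]
tool_rot: [-0.51, 0.51, -0.49, 0.49]
contact_force: [-0.5, 0.6, -0.9]
finger_gap: 58.7
```

Emit:
move_arm:
  targets:
    - [0, -30, 0, 0]
    - [0, -40, 0, 0]
    - [0, -40, -20, 0]
    - [0, -20, -35, 0]
    - [0, 0, -40, 0]

```text
time: 49.55
ee_pos: [462.3, -312.3, 254.4]
tool_rot: [0.51, -0.51, 0.488, -0.492]
contact_force: [0.4, 0.2, -0.3]
finger_gap: 60.0
```

Emit:
move_arm:
  targets:
    - [0, 0, -35, 0]
    - [0, 0, 0, 0]
    - [0, 0, 0, 0]
    - [0, 0, 0, 0]
    - [0, 0, 0, 0]

```text
time: 50.05
ee_pos: [427.9, -313.2, 251.4]
tool_rot: [0.51, -0.51, 0.49, -0.49]
contact_force: [0.3, -0.1, -0.3]
finger_gap: 60.0
```

```bash
python3 - <<'E'
from h import *
st()
w=snapshot("wrist"); P=wcloud(w); Z=P[...,2]; np.savez("w8.npz",P=P,c=w["color"])
near=(abs(P[...,0]-557)<140)&(abs(P[...,1]+308)<160)
q=blob(P,(Z>105)&(Z<125)&near,"lid"); print("panel z",np.median(q[:,2]))
A=np.c_[q[:,:2],np.ones(len(q))]; print("tilt",np.linalg.lstsq(A,q[:,2],rcond=None)[0][:2].round(4))
d=np.load("w2.npz"); P=d["P"]; c=d["c"].astype(int); Z=P[...,2]
near=(abs(P[...,0]-635)<35)&(abs(P[...,1]-203)<35)&(Z>75)&(c.max(-1)<90)
q=blob(P,near,"kknob"); print(q.min(0).round(),q.max(0).round())
E
```

```text
t 50.05 p [ 427.9 -313.2  251.4] h -87.7 F [ 0.3 -0.1 -0.3] T [0.086 0.067 0.039] gap 60.0 j6 0.77
lid 22279 rect [ 556.1 -308.3] [140.  190.6] 2.2 mean [ 554.  -308.6  114.5]
panel z 114.48031925300342
tilt [0.0009 0.0011]
kknob 287 rect [632.  203.7] [17.9 21. ] 4.3 mean [630.4 204.  116.4]
[623. 193. 108.] [641. 214. 121.]
```

```bash
python3 - <<'E'
from h import *
P=np.load("top0.npz")["P"]; 
for x0 in range(640,800,20):
    m=(P[...,0]>x0)&(P[...,0]<x0+20)&(P[...,1]>90)&(P[...,1]<320); print(x0,P[m][:,2].max().round())
ph=np.radians(np.r_[40:118:14j,120]); d=np.diff(102*np.c_[np.cos(ph),np.sin(ph)],axis=0); print([[round(-b,1),round(a,1)] for a,b in d])
plan((500,0,255,-93.7),(632.8,203.9,180,-93.7),(632.8,203.9,100,-93.7,25))
E
```

```text
640 115.0
660 13.0
680 19.0
700 67.0
720 71.0
740 69.0
760 66.0
780 69.0
[[np.float64(-7.8), np.float64(-7.3)], [np.float64(-7.0), np.float64(-8.1)], [np.float64(-6.1), np.float64(-8.7)], [np.float64(-5.2), np.float64(-9.3)], [np.float64(-4.2), np.float64(-9.8)], [np.float64(-3.1), np.float64(-10.2)], [np.float64(-2.0), np.float64(-10.5)], [np.float64(-0.9), np.float64(-10.6)], [np.float64(0.2), np.float64(-10.7)], [np.float64(1.3), np.float64(-10.6)], [np.float64(2.4), np.float64(-10.4)], [np.float64(3.5), np.float64(-10.1)], [np.float64(4.5), np.float64(-9.7)], [np.float64(1.7), np.float64(-3.1)]]
[[-39,-0,11,np.float64(0.1)],[-39,-1,10,np.float64(0.2)],[-39,-0,10,np.float64(0.1)],[-39,-1,9,np.float64(0.2)],[-39,-0,8,np.float64(0.1)]]
[[-39,-1,8,np.float64(0.2)],[-40,-0,8,np.float64(0.1)],[-39.2,-0.7,7,np.float64(0.2)],[-35,12,20,np.float64(-0.0)],[-35,13,20,np.float64(-0.0)]]
[[-36,12,20,np.float64(-0.0)],[-35,13,20,np.float64(-0.0)],[-36,12,20,np.float64(-0.0)],[-35.1,13,19.3,np.float64(-0.0)],[-0,20,-0,np.float64(-0.0)]]
[[-0,20,-0,np.float64(-0.0)],[-0,20,-0,np.float64(-0.0)],[-0,20,-0,np.float64(-0.0)],[0,0,0,0],[0,0,0,0]]
end [632.8 203.9 100. ] -93.7
```

Obstacles behind are at most 71 mm, so it is clear. Move to above the keeper knob.

Emit:
move_arm:
  targets:
    - [-39, 0, 11, 0.1]
    - [-39, -1, 10, 0.2]
    - [-39, 0, 10, 0.1]
    - [-39, -1, 9, 0.2]
    - [-39, 0, 8, 0.1]
  fingers: 50
  newtons: 25

```text
time: 50.6
ee_pos: [472.9, -115.7, 253.6]
tool_rot: [-0.494, 0.494, -0.505, 0.506]
contact_force: [0.3, -0.7, 0.4]
finger_gap: 49.8
```

Emit:
move_arm:
  targets:
    - [-39, -1, 8, 0.2]
    - [-40, 0, 8, 0.1]
    - [-39, -1, 7, 0.2]
    - [-35, 12, 20, 0]
    - [-35, 13, 20, 0]

```text
time: 51.1
ee_pos: [545.0, 69.1, 230.6]
tool_rot: [-0.484, 0.483, -0.516, 0.516]
contact_force: [0.5, -2.3, 0.8]
finger_gap: 50.4
```

Emit:
move_arm:
  targets:
    - [-36, 12, 20, 0]
    - [-35, 13, 20, 0]
    - [-36, 12, 20, 0]
    - [-35, 13, 19, 0]
    - [0, 0, 0, 0]

```text
time: 51.6
ee_pos: [633.0, 207.3, 177.4]
tool_rot: [0.484, -0.485, 0.516, -0.515]
contact_force: [-1.4, 0.6, -0.6]
finger_gap: 50.3
```

Emit:
move_arm:
  targets:
    - [0, 0, 0, 0]
    - [0, 0, 0, 0]
    - [0, 0, 0, 0]
    - [0, 0, 0, 0]
    - [0, 0, 0, 0]

```text
time: 52.1
ee_pos: [632.2, 202.8, 181.2]
tool_rot: [-0.483, 0.483, -0.516, 0.516]
contact_force: [-0.3, -0.3, 0.6]
finger_gap: 50.0
```

```bash
python3 - <<'E'
from h import *
st()
w=snapshot("wrist"); P=wcloud(w); np.savez("w9.npz",P=P,c=w["color"])
plan((632.8,203.9,100,-93.7,25))
save("w9",cv2.resize(w["color"],(800,600),interpolation=cv2.INTER_CUBIC))
E
```

```text
t 52.1 p [632.2 202.8 181.2] h -93.8 F [-0.3 -0.3  0.6] T [0.049 0.127 0.021] gap 50.0 j6 1.85
[[-0,20,0,np.float64(-0.0)],[-0,20,0,np.float64(-0.0)],[-1,21,0,np.float64(-0.0)],[-0,20.1,0.5,np.float64(-0.02)],[0,0,0,0]]
end [632.8 203.9 100. ] -93.7
```

View pics/w9.png

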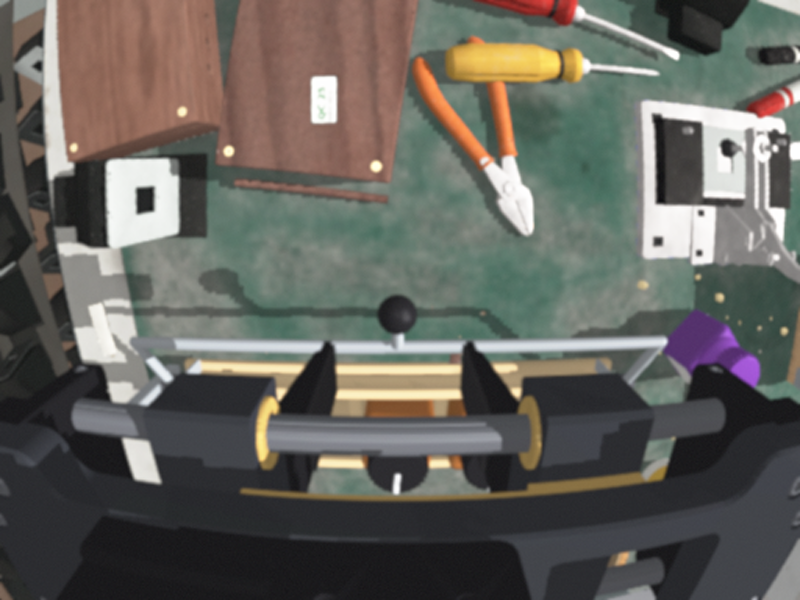

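```bash
python3 - <<'E'
from h import *
d=np.load("w9.npz"); P=d["P"]; c=d["c"].astype(int); Z=P[...,2]
near=(abs(P[...,0]-635)<30)&(abs(P[...,1]-203)<25)&(Z>85)&(Z<135)&(c.max(-1)<90)
q=blob(P,near,"kknob"); print(q.min(0).round(1),q.max(0).round(1))
from scipy.optimize import least_squares
r=least_squares(lambda v:np.linalg.norm(q-v,axis=1)-11,[633,204,110],loss="soft_l1"); print(r.x.round(1))
E
```

```text
kknob 505 rect [634.  202.9] [23.  20.8] 24.0 mean [636.4 203.3 116.8]
[619.3 192.7  98.1] [645.2 214.1 121.9]
[634.3 203.4 109.4]
```

Emit:
move_arm:
  targets:
    - [0, 20, 1, 0]
    - [-0.5, 20, 0.5, 0]
    - [0, 20, 0, 0]
    - [0, 14, 0, 0]
    - [0, 7, 0, 0]

```text
time: 52.65
ee_pos: [633.4, 203.5, 98.5]
tool_rot: [0.483, -0.484, 0.516, -0.516]
contact_force: [0.9, 0.4, -0.7]
finger_gap: 49.5
```

Emit:
move_arm:
  targets:
    - [0, 0, 0, 0]
    - [0, 0, 0, 0]
    - [0, 0, 0, 0]
    - [0, 0, 0, 0]
    - [0, 0, 0, 0]
  fingers: 10

```text
time: 53.15
ee_pos: [634.1, 203.5, 100.3]
tool_rot: [-0.484, 0.483, -0.516, 0.516]
contact_force: [1.0, -2.1, 1.3]
finger_gap: 20.6
```

```bash
python3 - <<'E'
from h import *
st()
E
```

```text
t 53.15 p [634.1 203.5 100.3] h -93.7 F [ 1.  -2.1  1.3] T [-0.457 -0.043  0.023] gap 20.6 j6 1.85
```

Emit:
move_arm:
  targets:
    - [0, -7.8, -7.3, 0]
    - [0, -7, -8.1, 0]
    - [0, -6.1, -8.7, 0]
    - [0, -5.2, -9.3, 0]
    - [0, -4.2, -9.8, 0]

```text
time: 53.65
ee_pos: [589.9, 206.4, 130.5]
tool_rot: [-0.483, 0.483, -0.516, 0.516]
contact_force: [1.7, -4.6, -3.3]
finger_gap: 20.6
```

```bash
python3 - <<'E'
from h import *
st()
E
```

```text
t 53.65 p [589.9 206.4 130.5] h -93.8 F [ 1.7 -4.6 -3.3] T [-0.7   -0.344 -0.03 ] gap 20.6 j6 1.87
```

Emit:
move_arm:
  targets:
    - [0, -3.1, -10.2, 0]
    - [0, -2, -10.5, 0]
    - [0, -0.9, -10.6, 0]
    - [0, 0.2, -10.7, 0]
    - [0, 1.3, -10.6, 0]

```text
time: 54.15
ee_pos: [537.7, 209.8, 135.7]
tool_rot: [-0.484, 0.483, -0.516, 0.517]
contact_force: [2.1, -5.9, 5.7]
finger_gap: 20.4
```

```bash
python3 - <<'E'
from h import *
st()
E
```

```text
t 54.15 p [537.7 209.8 135.7] h -93.7 F [ 2.1 -5.9  5.7] T [-1.032 -0.272 -0.025] gap 20.4 j6 1.89
```

Emit:
move_arm:
  targets:
    - [0, 2, -8, 0]
    - [0, 2.5, -8, 0]
    - [0, 3, -8, 0]
    - [0, 3, -7, 0]
    - [0, 1.5, -3, 0]

```text
time: 54.65
ee_pos: [502.5, 212.1, 123.2]
tool_rot: [0.483, -0.484, 0.516, -0.516]
contact_force: [-2.9, -5.3, 8.9]
finger_gap: 20.7
```

Emit:
move_arm:
  targets:
    - [0, 0, 0, 0]
    - [0, 0, 0, 0]
    - [0, 0, 0, 0]
    - [0, 0, 0, 0]
    - [0, 0, 0, 0]

```text
time: 55.15
ee_pos: [502.3, 212.1, 123.0]
tool_rot: [0.483, -0.484, 0.516, -0.516]
contact_force: [-5.7, -4.7, 7.3]
finger_gap: 20.8
```

```bash
python3 - <<'E'
from h import *
st()
E
```

```text
t 55.15 p [502.3 212.1 123. ] h -93.7 F [-5.7 -4.7  7.3] T [-0.83   0.921  0.012] gap 20.8 j6 1.91
```

Emit:
move_arm:
  targets:
    - [0, 0, 0, 0]
    - [0, 0, 0, 0]
    - [0, 0, 0, 0]
    - [0, 0, 0, 0]
    - [0, 0, 0, 0]
  fingers: 50

```text
time: 55.65
ee_pos: [504.2, 212.3, 122.3]
tool_rot: [0.483, -0.483, 0.516, -0.516]
contact_force: [0.1, 0.7, 0.0]
finger_gap: 49.2
```

Emit:
move_arm:
  targets:
    - [0, -20, 0, 0]
    - [0, -30, 0, 0]
    - [0, -30, -20, 0]
    - [0, -20, -30, 0]
    - [0, 0, -30, 0]

```text
time: 56.15
ee_pos: [424.4, 217.8, 224.6]
tool_rot: [-0.485, 0.482, -0.516, 0.517]
contact_force: [-0.3, -0.0, 0.0]
finger_gap: 50.2
```

Emit:
move_arm:
  targets:
    - [0, 0, -20, 0]
    - [0, 0, 0, 0]
    - [0, 0, 0, 0]
    - [0, 0, 0, 0]
    - [0, 0, 0, 0]

```text
time: 56.65
ee_pos: [405.2, 218.7, 222.1]
tool_rot: [0.483, -0.483, 0.516, -0.516]
contact_force: [0.5, 0.0, -0.3]
finger_gap: 49.8
```

```bash
python3 - <<'E'
from h import *
from scipy.optimize import least_squares
st()
w=snapshot("wrist"); P=wcloud(w); c=w["color"].astype(int); Z=P[...,2]
near=(abs(P[...,0]-507)<40)&(abs(P[...,1]-212)<30)&(Z>120)&(Z<160)&(c.max(-1)<90)
q=blob(P,near,"kknob"); r=least_squares(lambda v:np.linalg.norm(q-v,axis=1)-11,[507,212,135],loss="soft_l1"); print("ball",r.x.round(1),q.max(0).round(1))
caps(P,c,86,100)
save("w10",cv2.resize(w["color"],(800,600),interpolation=cv2.INTER_CUBIC))
E
```

```text
t 56.65 p [405.2 218.7 222.1] h -93.8 F [ 0.5  0.  -0.3] T [0.049 0.034 0.009] gap 49.8 j6 1.99
kknob 484 rect [509.4 210.9] [21.1 19.7] 85.7 mean [508.7 211.4 143.2]
ball [509.7 211.2 135.5] [519.4 221.7 147.5]
cap 181 [241.  82.] [513.  225.4  93.3] [510.7 224.5] [27.1 12.4]
cap 156 [268.  83.] [509.1 197.7  93.4] [509.1 199.8] [11.2 28.7]
cap 652 [319.  82.] [508.9 149.8  93.3] [506.3 147.3] [40.  24.4]
cap 596 [134. 231.] [361.1 360.5  93.2] [361.9 370.6] [165.1   2.4]
```

View pics/w10.png

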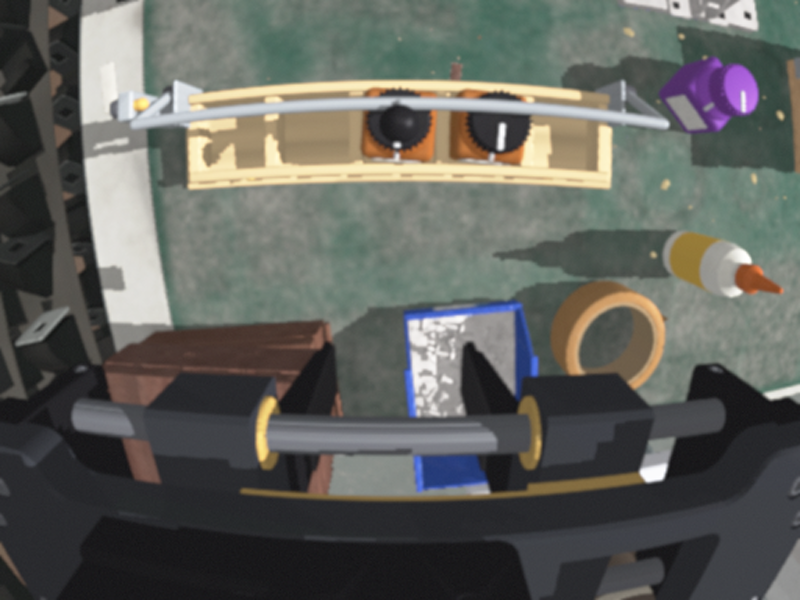

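```bash
python3 - <<'E'
from h import *
plan((560,208,215,-93.7),(560,208,128,-93.7,30),(534,210,128,-93.7,15))
E
```

```text
[[0,2,39,np.float64(-0.0)],[0,2,39,np.float64(-0.0)],[0,2,39,np.float64(-0.0)],[0.5,1.1,38.3,np.float64(-0.02)],[-0,29,-0,np.float64(0.0)]]
[[-0,29,-0,np.float64(0.0)],[-0,29,-0,np.float64(0.0)],[-0,0,-13,np.float64(0.0)],[-0.4,0,-13.1,np.float64(0.0)],[0,0,0,0]]
end [534. 210. 128.] -93.7
```

Emit:
move_arm:
  targets:
    - [0, 2, 39, 0]
    - [0, 2, 39, 0]
    - [0, 2, 39, 0]
    - [0.5, 1, 38, 0]
    - [0, 0, 0, 0]
  fingers: 0

```text
time: 57.2
ee_pos: [562.9, 207.3, 214.1]
tool_rot: [-0.483, 0.483, -0.516, 0.517]
contact_force: [-0.9, -0.6, -0.5]
finger_gap: 15.4
```

Emit:
move_arm:
  targets:
    - [0, 25, 0, 0]
    - [0, 25, 0, 0]
    - [0, 25, 0, 0]
    - [0, 12, 0, 0]
    - [0, 0, 0, 0]

```text
time: 57.7
ee_pos: [558.4, 207.9, 127.0]
tool_rot: [0.482, -0.484, 0.517, -0.516]
contact_force: [-0.3, 0.4, 0.3]
finger_gap: 0.7
```

Emit:
move_arm:
  targets:
    - [0, 0, -10, 0]
    - [0, 0, -8, 0]
    - [0, 0, -5, 0]
    - [0, 0, -2, 0]
    - [0, 0, 0, 0]

```text
time: 58.2
ee_pos: [534.0, 209.9, 129.0]
tool_rot: [-0.484, 0.483, -0.516, 0.516]
contact_force: [-0.1, 0.6, 0.0]
finger_gap: 0.3
```

```bash
python3 - <<'E'
from h import *
st()
E
```

```text
t 58.2 p [534.  209.9 129. ] h -93.7 F [-0.1  0.6  0. ] T [ 0.096  0.051 -0.019] gap 0.3 j6 1.9
```

Emit:
move_arm:
  targets:
    - [0, 0, -1, 0]
    - [0, 0, -1, 0]
    - [0, 0, -1, 0]
    - [0, 0, 0, 0]
    - [0, 0, 0, 0]

```text
time: 58.7
ee_pos: [531.2, 210.0, 128.4]
tool_rot: [-0.483, 0.483, -0.516, 0.516]
contact_force: [-0.9, -0.7, 0.5]
finger_gap: 0.5
```

Emit:
move_arm:
  targets:
    - [0, 0, -1, 0]
    - [0, 0, -0.5, 0]
    - [0, 0, 0, 0]
    - [0, 0, 0, 0]
    - [0, 0, 0, 0]

```text
time: 59.2
ee_pos: [529.7, 210.1, 128.4]
tool_rot: [-0.483, 0.483, -0.516, 0.516]
contact_force: [-0.1, 0.2, -0.7]
finger_gap: 1.1
```

```bash
python3 - <<'E'
from h import *
st()
E
```

```text
t 59.2 p [529.7 210.1 128.4] h -93.8 F [-0.1  0.2 -0.7] T [ 0.044 -0.125  0.035] gap 1.1 j6 1.9
```

Emit:
move_arm:
  targets:
    - [0, 0, -0.7, 0]
    - [0, 0, -0.8, 0]
    - [0, 0, 0, 0]
    - [0, 0, 0, 0]
    - [0, 0, 0, 0]

```text
time: 59.7
ee_pos: [528.8, 210.2, 128.5]
tool_rot: [-0.484, 0.483, -0.516, 0.516]
contact_force: [5.0, -0.6, -3.8]
finger_gap: 0.4
```

Emit:
move_arm:
  targets:
    - [0, 0, -0.7, 0]
    - [0, 0, -0.8, 0]
    - [0, 0, 0, 0]
    - [0, 0, 0, 0]
    - [0, 0, 0, 0]

```text
time: 60.2
ee_pos: [528.5, 210.2, 128.6]
tool_rot: [-0.485, 0.482, -0.515, 0.517]
contact_force: [11.4, -1.1, -7.0]
finger_gap: 0.3
```

```bash
python3 - <<'E'
from h import *
st()
E
```

```text
t 60.2 p [528.5 210.2 128.6] h -93.8 F [11.4 -1.1 -7. ] T [-0.189 -2.029 -0.019] gap 0.3 j6 1.9
```

Emit:
move_arm:
  targets:
    - [0, 0, 3, 0]
    - [0, 0, 10, 0]
    - [0, 0, 10, 0]
    - [0, -20, 5, 0]
    - [0, -40, 0, 0]

```text
time: 60.7
ee_pos: [554.5, 207.9, 186.6]
tool_rot: [0.481, -0.485, 0.517, -0.515]
contact_force: [1.0, -0.2, -0.2]
finger_gap: 0.4
```

Emit:
move_arm:
  targets:
    - [0, -40, 0, 0]
    - [0, -20, -35, 0]
    - [0, 0, -45, 0]
    - [0, 0, -45, 0]
    - [0, 0, -30, 0]

```text
time: 61.2
ee_pos: [397.7, 218.5, 248.7]
tool_rot: [0.483, -0.484, 0.516, -0.516]
contact_force: [1.1, 0.4, 0.3]
finger_gap: 0.3
```

Emit:
move_arm:
  targets:
    - [0, 0, 0, 0]
    - [0, 0, 0, 0]
    - [0, 0, 0, 0]
    - [0, 0, 0, 0]
    - [0, 0, 0, 0]

```text
time: 61.7
ee_pos: [400.5, 218.5, 248.1]
tool_rot: [0.483, -0.483, 0.516, -0.516]
contact_force: [-0.0, -0.1, 0.8]
finger_gap: 0.4
```

```bash
python3 - <<'E'
from h import *
from scipy.optimize import least_squares
st()
w=snapshot("wrist"); P=wcloud(w); c=w["color"].astype(int); Z=P[...,2]
near=(abs(P[...,0]-507)<40)&(abs(P[...,1]-212)<30)&(Z>120)&(Z<160)&(c.max(-1)<90)
q=blob(P,near,"kknob"); r=least_squares(lambda v:np.linalg.norm(q-v,axis=1)-11,[507,212,135],loss="soft_l1"); print("ball",r.x.round(1))
s=snapshot("top"); P=cloud(s); Z=P[...,2]
near=(abs(P[...,0]-557)<130)&(abs(P[...,1]+308)<150)
q=blob(P,(Z>105)&(Z<125)&near,"lid"); A=np.c_[q[:,:2],np.ones(len(q))]; print(np.median(q[:,2]),np.linalg.lstsq(A,q[:,2],rcond=None)[0][:2].round(4))
blob(P,(Z>110)&(abs(P[...,0]-404)<40)&(abs(P[...,1]+50)<40),"glue")
save("t2",cv2.resize(s["color"],(800,600),interpolation=cv2.INTER_CUBIC))
E
```

```text
t 61.7 p [400.5 218.5 248.1] h -93.8 F [-0.  -0.1  0.8] T [0.046 0.047 0.021] gap 0.4 j6 1.99
kknob 408 rect [506.8 211.5] [21.6 19.6] 84.2 mean [506.8 211.4 142. ]
ball [507.8 211.3 134.5]
lid 3281 rect [ 554.3 -308.9] [140.2 192.4] 2.6 mean [ 553.8 -308.5  113.1]
113.13613491949832 [0.     0.0006]
glue 43 rect [399.4 -56.6] [20.  18.9] 75.4 mean [400.4 -56.1 119.5]
```

View pics/t2.png

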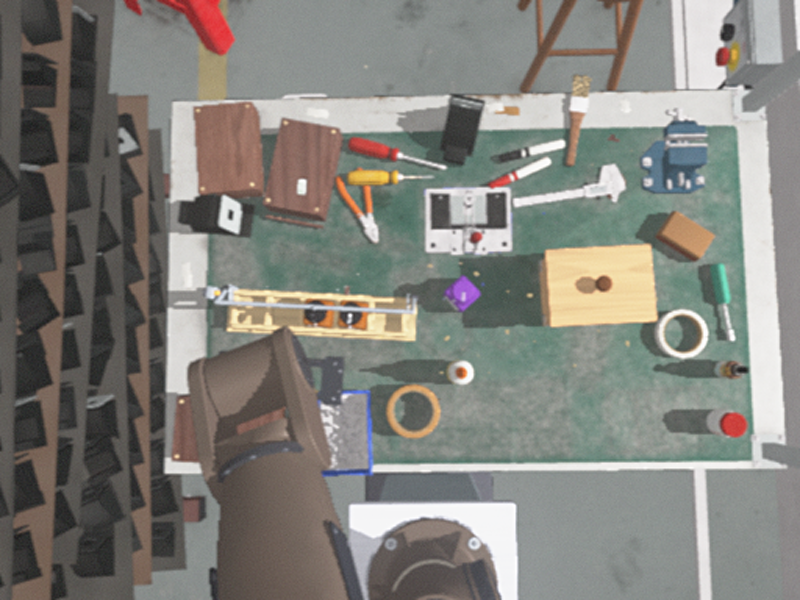

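```bash
python3 -c "
from h import *
print(ticket.close_job())"
```

```text
the job is handed in; nothing more can be done
None
```

The job is done and handed in at about 62 s robot time.

- **Caps:** I twisted all four caps clockwise; the +66 mm cell is empty. The caps in the 0 and -66 mm cells nipped up at about 0.7 and 0.6 N m. In the picture their ribs sit at the marks, and their tops came down to about 93.3 mm. The caps in the +132 and -132 mm cells kept turning at about 0.08 N m, so they are stripped. I turned each a further 40°, well past the mark.
- **Box:** Both stripped bottles stood upright in the box when I looked inside before the lid went on. The lid is back on flat: the panel top reads 114.5 mm, the same as at the start.
- **Keeper:** After the first swing the ball looked about 2 mm short of home. I pushed it with about 11 N against a hard stop, and it now reads x 507.8, z 134.5 mm. I expected about 507.5 and 135 mm.
- **Last look:** The top camera shows the good bottles in the rack, the lid home and the robot clear of everything. The glue bottle reads about 4 to 6 mm from its first rough reading. The two readings used different methods, it was never touched, and it looks the same in the pictures.

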